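Prise open the cutter box with the palette knife

TASK

The lid of the stainless cutter box sits tight: pick up the palette knife, ease its tip into the seam under the lid's front edge, bear the blade on the box's rim and lever the lid up off its seal. Then swing the lid right back against its stop and lay the knife flat on the cutting board again, without shifting the bowl, the spray bottle or the dough cutter.

Things in the scene. Friction and masses are not known exactly. Their poses are not given: they have to be found in the camera images.
- box: Closed cutter box of stainless sheet on rubber feet, heavy, it does not shift. 160 mm deep (x) by 190 mm wide (y), rim 130 mm above the table. Origin: centre of its underside, on the table; x points from the front (seam) to the back (hinge), z up. The bench in front of it is clear.
- rim: The box's flat turned-in top rim, 26 mm wide all round and 3 mm thick, its outer edges flush with the box walls. Origin: centre of the box, level with the rim's upper face (130 mm above the table); axes as the box. The blade bears on its front edge.
- seam (a point): Middle of the front seam: the point on the line of the box's front face half-way up the 4 mm high open slot between the rim (below) and the lid (above). Axes as the box: x points into the seam. The slot runs the whole 190 mm width, but is only 20 mm deep: there it ends at the rubber seal, which rests on the rim. The seal is part of the lid, so once the lid is up the blade goes in under it.
- hinge (a point): The lid's hinge axis (along the box's y), at the back edge of the box, 160 mm behind the front face and level with the rim's upper face. Axes as the box.
- lid_lip (a point): Middle of the lid's front edge, half-way through its 3 mm sheet. It lies 160 mm from the hinge axis and 5.5 mm above the plane of the hinge. Axes turn with the lid. From 25 mm in from the edges the lid's top has a pressed-up panel 2 mm high; the margin outside it is flat.
- lid (a joint): Opening angle of the lid, rad: 0 shut, 1.92 against its stop (leaning 20 degrees beyond upright). Flat steel lid 160 x 190 x 3 mm; its underside is 4 mm above the plane through the hinge and holds the 4 mm high seal strip, 20 mm in from the front and side edges. The hinge is very stiff: it takes 4 to 6 N at the lip to lift it, more nearer the hinge, and the lid stays wherever it is left.
- knife_grip (a point): Centre of the palette knife's handle, half-way up. Handle 92 mm long, 22 mm wide (level, across), 20 mm high, flat sides. Axes of the handle: x towards the blade, z up (square to the blade's flat). Knife 200 mm long, about 110 g; it lies on its handle on the cutting board, the blade in the air.
- board_top (a point): Centre of the upper face of the white cutting board, 20 mm above the table; board 240 mm (x) by 300 mm (y), it does not shift.
- bowl: Steel mixing bowl, 150 mm wide, 65 mm high, loose. Origin: centre of its foot, on the table. Leave it.
- spray: White spray bottle with trigger head, 68 mm wide, 200 mm high, loose. Origin: centre of its foot. Leave it.
- cutter: Dough cutter: steel sheet 140 x 115 mm with a black bar grip along one long edge, lying on the table, loose. Origin: at the joint of grip and sheet, on the table. Leave it.
- bolster (a point): Where the blade meets the handle, 49 mm ahead of the handle's centre, level with it; axes of the handle. Blade 105 mm long from here to its round tip, 28 mm wide, 2 mm thick. Worn: it is bent here up or down by as much as 4 degrees (not given; the tip may stand 7 mm above or below the handle's line) and stays stiffly so. Find its true height by touch.
Mind the look-alikes: they are no part of the job. What is meant by the part that bears knife_grip is not yellow, and is the larger of those in its own colour.

How it is judged:
On the way:
1. the lid is prised off its seal (0.04 rad) with the knife's blade bearing on the box's rim (value of joint lid between 0.04 and 0.5 rad and contact force between knife and rim above 0.5 N), for 0.05 s.
At the end, for the whole second after the job is handed in: The lid stands open by more than 1.75 rad (its stop is at 1.92) and is at rest; the knife lies flat (within 0.15 rad, either face up) and at rest on the cutting board, the centre of its handle over the board; bowl, spray bottle and dough cutter are within 30 mm of where they stood (value of joint lid above 1.75 rad and x of knife_grip in the frame of board_top between -0.12 and 0.12 m and y of knife_grip in the frame of board_top between -0.15 and 0.15 m and z of knife_grip in the frame of board_top between 0.004 and 0.016 m and (angle between knife_grip's own z axis and vertical below 0.15 rad or angle between knife_grip's own z axis and vertical above 2.99 rad) and linear speed of knife below 0.02 m/s and velocity of joint lid below 0.05 rad/s and not (distance of bowl from where it was at the start of the episode above 0.03 m) and not (distance of spray from where it was at the start of the episode above 0.03 m) and not (distance of cutter from where it was at the start of the episode above 0.03 m)); the robot touches nothing.
It fails at once if bowl, spray bottle or dough cutter shifted by more than 30 mm (distance of any of bowl, spray, cutter from where it was at the start of the episode above 0.03 m).
It fails at once if the fingers or the arm push on the lid before the knife has freed it (under 0.04 rad) (value of joint lid below 0.04 rad and contact force between any of the fingers, the arm and lid above 2 N).
It also fails if it takes over 72 s, if anything falls off the work surface, if the arm or the gripper's body presses on something with over 40 N, if the wrist force passes 120 N, or if a joint passes its speed limit or range.

ROBOT

A 6-joint arm with a two-finger parallel gripper is mounted at the origin on the work surface. World frame = base frame: x ahead of the robot, y to its left, z up, the work surface at z = 0. Lengths are in m, angles in rad, forces in N, time in s.
With the tool pointing down it reaches from about 0.375 to 0.9 m from the base axis. Payload 3.1 kg.
Tool frame: the origin (TCP) lies on the centre line of the jaws, within the pads' length; the fingertips stand 25 mm ahead of it and the grasp point (between the pads) lies 6 mm ahead of it (manip.tips_ahead is the distance from the TCP to the fingertips, in m); z points along the fingers, y is the direction in which the jaws open and shut (so a half turn about z gives the same grasp; the last joint's range is limited). The gripper opens to 85 mm and grips with 20 to 120 N. Pads are 22 mm wide; open, the fingers measure 114 mm over their backs; the gripper's body (76 mm by 85 mm) begins 54 mm behind the grasp point. The pads swing forward as they close: fully open they stand 13 mm farther back than shut.
Start: joints at [-1.357, 0.527, 1.433, -0, 1.181, -0.178], TCP at [0.239, -0.577, 0.256] pointing down, gripper open.
Joint ranges: [-3.08, 3.08], [-0.75, 2.2], [0.22, 2.44], [-1.43, 4.57], [0, 2.65], [-2.85, 2.85]. Speed limits (rad/s): [2.79, 2.79, 3.14, 3.14, 3.14, 3.14].

INTERFACE

Orientations are given as a unit quaternion [x, y, z, w].
In Python, from station import manip gives the robot as it stands.
- The arm moves only by the tool play_rows, never from a script. Its argument "steps" is a list that holds one entry, the list of rows, each a list of 6 numbers: the shift along the tool's x, y, z in m, then the turn, a rotation vector about the tool's x, y, z in degrees. In form: [[[x, y, z, rx, ry, rz], ...]]. A call has 1 to 10 rows; each row shifts and turns the commanded pose from where the row before left it, along the tool's axes as they then stand; what a row does not reach is not made up. A row lasts 1/8 s, in which the tool goes at most 62.5 mm and 10.7 degrees, less where a joint would pass 70% of its speed; a pose out of reach is approached as far as the arm can. A call is refused whole if a number of a shift passes 0.0625 or a number of a turn 10.7, either way. A call with a gripper value outside its range is refused whole. "fingers" is the opening, from 0 (shut) to 1 (fully open), set as the call begins (left out, the last holds). The fingers move at their own pace and stop on an object; "squeeze" is the grip in N (left out, the last holds). Time passes only in rows, so rows that do not move let the fingers close. It gives the time, the measured TCP pose, the force and the opening at its end, in the units of the state.
- manip.sense(): the state, without advancing time (a new reading comes with each control period).
- manip.snapshot(name): name is "scene" or "side" or "wrist"; returns a dict with "img" (480x640x3 uint8, red, green, blue), "K" (3x3 intrinsics, pixels), "world_from_camera" (4x4, takes a point from camera to world coordinates). Camera axes: x right, y down, z forward; pixel columns grow to the right and rows downward; lengths in m; the calibration is good to about 2 mm. A picture is of the moment at which its call begins. There is no depth.
- manip.sign_off(): hands the job in, once; it reports no verdict.
Trained networks look in a picture, given as the dict that the camera call returned (one of the last four; its "shot" number tells which), for a name from the list of things; names that differ only in an ending like _2 or _b are one class to them, and where a whole thing is asked for, a point or a joint stands for the part that bears it (a point fixed in the world has none). Each returns a list of dicts, best first, with "score" (0 to 1); they miss things now and then, are a little off and sometimes report something else, mostly with a low value. They report only what shows in the picture. A call takes as long as a camera call. They do not tell look-alikes from the thing itself.
- manip.regions_of(label, picture): "pixels" (480x640 bool, what is visible of it) and "rect" ([left, top, right, bottom] in pixels, round what is visible of it).
- manip.pinpoint(label, picture): "point" ([column, row] in pixels: a listed point, or the origin of a listed thing).
The state is a dict: "t": time; "q": joint angles; "qd": joint speeds; "tau": joint torques, N m; "tcp_pos": TCP position; "tool_rot": TCP orientation; "force": force on the tool from outside, world axes, zero at the start; "ft_torque": the same for the moment, N m; "finger_gap": opening from 0.0 (shut) to 1.0 (fully open).
Only numpy, scipy, OpenCV 4.12 (cv2) and the standard library are available. Lean on these libraries where they do the work, as an engineer would, in place of code of your own. Each camera call takes 0.05 s, during which the arm holds its last target.

## Working session

There is one attempt and no reset: what is moved stays moved. The work goes in short steps, Python scripts to look and compute and a tool call to move; the robot and the scene stay as the last step left them, time stands still between calls to the robot, and variables do not carry over. Pictures are saved under pics/ and viewed, and the job is handed in when it is done.

Besides the shell and the picture viewer there is one more tool, called after "Request:" as name(argument=value, ...), one argument or row to a line, values as JSON. play_rows: Moves the arm, as the interface text tells. Its arguments: {"type":"object","properties":{"steps":{"type":"array"},"fingers":{"type":"number"},"squeeze":{"type":"number"}},"required":["steps"]}

```bash
ls; mkdir -p pics; cat > h.py <<'E'
import numpy as np, cv2
from station import manip
def snap(n,f=None):
    p=manip.snapshot(n)
    if f: cv2.imwrite('pics/'+f,cv2.cvtColor(p['img'],cv2.COLOR_RGB2BGR))
    return p
def ray(p,uv):
    K=np.array(p['K']);T=np.array(p['world_from_camera'])
    d=T[:3,:3]@np.linalg.solve(K,[uv[0],uv[1],1.]);return T[:3,3],d/np.linalg.norm(d)
def tri(obs):
    A=np.zeros((3,3));b=np.zeros(3);R=[ray(p,u) for p,u in obs]
    for o,d in R:
        M=np.eye(3)-np.outer(d,d);A+=M;b+=M@o
    x=np.linalg.solve(A,b);return x,[np.linalg.norm((np.eye(3)-np.outer(d,d))@(x-o)) for o,d in R]
def atz(p,uv,z):
    o,d=ray(p,uv);return o+d*(z-o[2])/d[2]
def proj(p,X):
    K=np.array(p['K']);T=np.array(p['world_from_camera']);c=T[:3,:3].T@(np.asarray(X)-T[:3,3]);c=K@c;return c[:2]/c[2]
E
python3 - <<'E'
from h import *
np.set_printoptions(precision=4,suppress=True)
print(manip.sense())
for n in ('scene','side','wrist'):
    p=snap(n,n+'0.png'); print(n,np.array(p['world_from_camera']).tolist(),np.array(p['K'])[0])
    for l in ['box','rim','seam','hinge','lid_lip','knife_grip','board_top','bowl','spray','cutter','bolster']:
        print(l,[(np.round(d['point'],1).tolist(),round(d['score'],2)) for d in manip.pinpoint(l,p)][:4])
E
```

```text
pics
{'t': 0.0, 'q': array([-1.3565,  0.5285,  1.4339, -0.    ,  1.1814, -0.1785]), 'qd': array([ 0.0018,  0.0013, -0.    ,  0.0009, -0.0018, -0.0004]), 'tau': array([ -0.0009, -44.2355, -17.8027,  -0.0004,   0.0083,   0.    ]), 'tcp_pos': array([ 0.2391, -0.5767,  0.2553]), 'tool_rot': array([ 0.9808,  0.1952, -0.    , -0.0011]), 'force': array([-0.1366, -0.5004,  0.1187]), 'ft_torque': array([-0.0095,  0.0516,  0.0125]), 'finger_gap': 0.9992219326328751}
scene [[0.5659633409462539, 0.7063429845739613, -0.42516477376201167, 1.230429877558041], [0.8243867401692788, -0.4901795942783359, 0.2830379267628203, -0.5101545232140385], [-0.008485242366826547, -0.5106892925216608, -0.8597234713358136, 1.5413395691901361], [0.0, 0.0, 0.0, 1.0]] [562.9943   0.     311.5059]
box [([365.2, 233.3], 0.73)]
rim []
seam [([370.5, 236.6], 0.63)]
hinge [([372.8, 189.2], 0.81)]
lid_lip [([373.1, 233.9], 0.93)]
knife_grip [([243.0, 286.9], 0.88), ([211.7, 227.3], 0.76), ([139.0, 326.2], 0.6)]
board_top [([254.9, 290.6], 0.8)]
bowl [([447.0, 223.3], 0.68)]
spray [([420.6, 158.9], 0.76), ([370.0, 189.0], 0.
[... 693 characters left out ...]
.8], 0.6), ([367.0, 212.4], 0.4), ([251.9, 239.9], 0.19)]
spray [([256.0, 466.2], 0.95), ([255.2, 241.8], 0.66)]
cutter [([251.7, 237.8], 0.83), ([264.2, 239.9], 0.53), ([256.0, 465.1], 0.33)]
bolster [([425.3, 173.5], 0.72), ([440.5, 245.6], 0.66), ([367.5, 210.5], 0.62)]
wrist [[0.38298701744109176, -0.8900691009495392, -0.24717997493011967, 0.3030321619593796], [-0.9237537218088651, -0.36899913789341704, -0.10256070240683347, -0.5512324219125633], [7.691453027291656e-05, 0.26761283931977686, -0.9635265239293421, 0.37487624805910663], [0.0, 0.0, 0.0, 1.0]] [424.9618   0.     317.3023]
box []
rim []
seam []
hinge []
lid_lip []
knife_grip []
board_top []
bowl []
spray []
cutter []
bolster []
```

View pics/scene0.png

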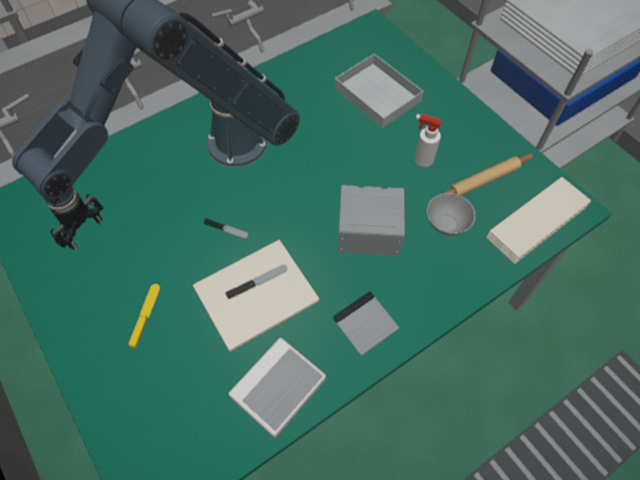

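View pics/side0.png

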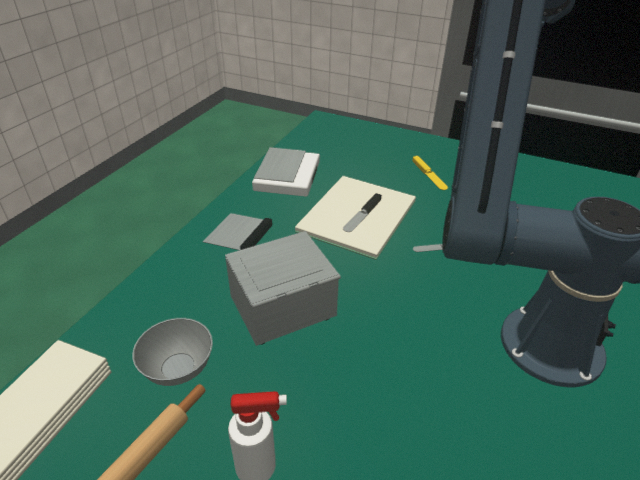

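Scene: three knife look-alikes are at (243,287) black on the board, (225,228) smaller black on the bench, and (145,315) yellow. The larger black one, on the board, fits. I'll confirm that with a crop and measure.

```bash
python3 - <<'E'
from h import *
np.set_printoptions(precision=4,suppress=True)
a=snap('scene');b=snap('side')
I=a['img'][200:360,100:340]; cv2.imwrite('pics/crop1.png',cv2.cvtColor(cv2.resize(I,None,fx=3,fy=3,interpolation=cv2.INTER_CUBIC),cv2.COLOR_RGB2BGR))
I=b['img'][160:350,190:430]; cv2.imwrite('pics/crop2.png',cv2.cvtColor(cv2.resize(I,None,fx=3,fy=3,interpolation=cv2.INTER_CUBIC),cv2.COLOR_RGB2BGR))
for n,u,v in [('grip',(243,286.9),(370.7,202.5)),('bolster',(253.3,281.2),(367.5,210.5)),('board',(254.9,290.6),(359.5,208.2)),('hinge',(372.8,189.2),(298,291.3)),('lip',(373.1,233.9),(268.4,242.1)),('seam',(370.5,236.6),(264.4,242.8)),('bowl',(447,223.3),(179.1,368.8)),('spray',(420.6,158.9),(256,466.2))]:
    print(n,*tri([(a,u),(b,v)]))
print(atz(a,(357.8,310.4),0),atz(a,(212,227),0.01),atz(a,(286,267),0.03))
E
```

```text
grip [ 0.5142 -0.2807  0.0363] [np.float64(0.0011967268078283246), np.float64(0.0011967268078280928)]
bolster [ 0.5119 -0.2457  0.0315] [np.float64(0.0026285237378690053), np.float64(0.0026285237378689294)]
board [ 0.5385 -0.2564  0.0245] [np.float64(0.0018601481963110074), np.float64(0.0018601481963110545)]
hinge [0.4997 0.2032 0.1276] [np.float64(0.0017509378810791865), np.float64(0.0017509378810791592)]
lip [0.627  0.1018 0.1337] [np.float64(0.004785236234367108), np.float64(0.0047852362343670995)]
seam [0.6329 0.0964 0.1272] [np.float64(0.0019772101992866936), np.float64(0.0019772101992867317)]
bowl [ 0.6765  0.384  -0.0036] [np.float64(0.00046897563052390544), np.float64(0.00046897563052402123)]
spray [ 0.431   0.4875 -0.0025] [np.float64(0.00539931517341412), np.float64(0.005399315173414148)]
[ 0.7569 -0.0353  0.    ] [ 0.2644 -0.2489  0.01  ] [ 0.5293 -0.138   0.03  ]
```

View pics/crop1.png

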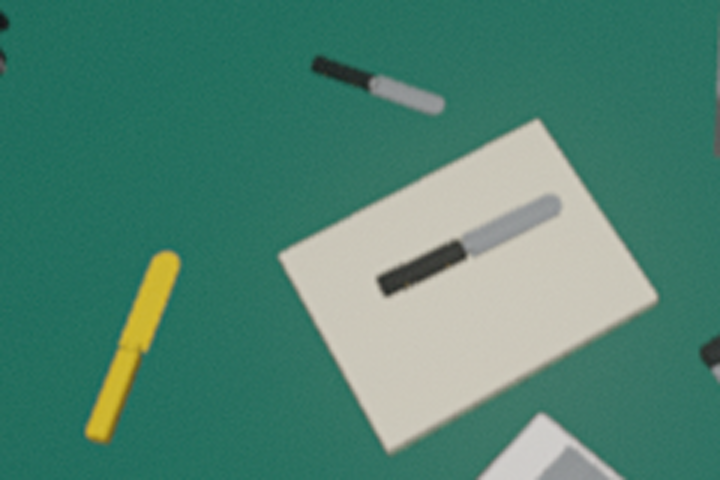

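View pics/crop2.png

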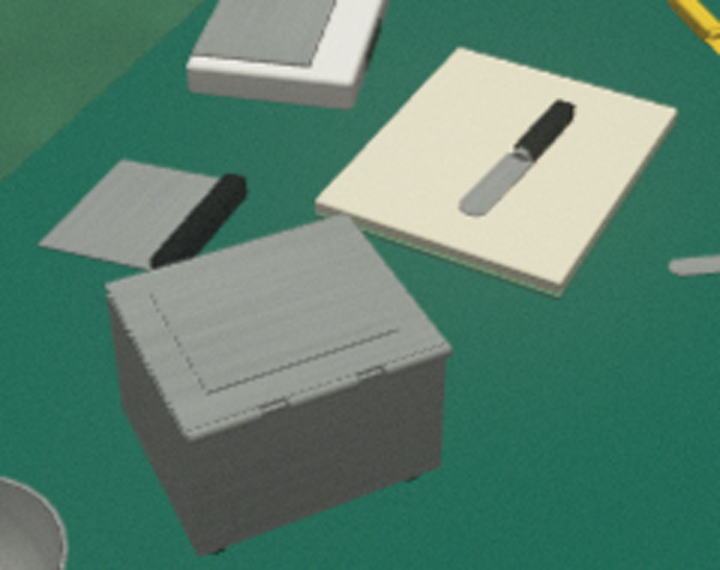

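```bash
cat >> h.py <<'E'
from scipy.spatial.transform import Rotation as Ro, Slerp
def plan(P1,R1,n,P0=None,R0=None,show=True):
    s=manip.sense()
    P0=np.array(s['tcp_pos']) if P0 is None else np.array(P0); R0=Ro.from_quat(s['tool_rot']) if R0 is None else R0
    d=(R0.inv()*R1).as_rotvec()
    rows=[]
    for i in range(n):
        Rc=R0*Ro.from_rotvec(d*i/n)
        t=Rc.inv().apply((np.array(P1)-P0)/n)
        rows.append([round(float(x),4) for x in t]+[round(float(x),2) for x in np.degrees(d/n)])
    if show:
        print('[',','.join(str(r) for r in rows),']')
    return rows
def down(psi): # tool x at yaw psi deg, z down
    c,s=np.cos(np.radians(psi)),np.sin(np.radians(psi))
    return Ro.from_matrix(np.array([[c,s,0],[s,-c,0],[0,0,-1]]))
def pitched(psi,th): # blade tip up by th deg, about tool y
    D=down(psi); x=D.as_matrix()[:,0];y=D.as_matrix()[:,1]
    # rotate about world axis so x gains +z
    return Ro.from_rotvec(np.cross(x,[0,0,1])*np.radians(th))*D
E
python3 - <<'E'
from h import *
print(manip.tips_ahead)
plan([0.517,-0.24,0.25],down(84),10)
a=snap('scene')
A=atz(a,(227.7,294.7),.03);B=atz(a,(286.3,267.7),.03);print(A,B,np.degrees(np.arctan2(*(B-A)[1::-1])))
E
```

```text
0.025
[ [0.0386, -0.0205, 0.0006, 0.0, 0.0, -6.15],[0.0405, -0.0163, 0.0006, 0.0, 0.0, -6.15],[0.0421, -0.0118, 0.0006, 0.0, 0.0, -6.15],[0.0431, -0.0073, 0.0006, 0.0, 0.0, -6.15],[0.0436, -0.0026, 0.0006, 0.0, 0.0, -6.15],[0.0436, 0.0021, 0.0006, 0.0, 0.0, -6.15],[0.0432, 0.0067, 0.0006, 0.0, 0.0, -6.15],[0.0422, 0.0113, 0.0006, 0.0, 0.0, -6.15],[0.0408, 0.0158, 0.0006, 0.0, 0.0, -6.15],[0.0388, 0.02, 0.0006, 0.0, 0.0, -6.15] ]
[ 0.50845476 -0.32934042  0.03      ] [ 0.53186177 -0.13853187  0.03      ] 83.00631216002478
```

Request:
play_rows(
  steps=[
    [[0.0386,-0.0205,0.0006,0,0,-6.15],[0.0405,-0.0163,0.0006,0,0,-6.15],[0.0421,-0.0118,0.0006,0,0,-6.15],[0.0431,-0.0073,0.0006,0,0,-6.15],[0.0436,-0.0026,0.0006,0,0,-6.15],[0.0436,0.0021,0.0006,0,0,-6.15],[0.0432,0.0067,0.0006,0,0,-6.15],[0.0422,0.0113,0.0006,0,0,-6.15],[0.0408,0.0158,0.0006,0,0,-6.15],[0.0388,0.02,0.0006,0,0,-6.15]],
  ],
  fingers=0.6,
)

```text
t: 3.2
tcp_pos: [0.5179, -0.2389, 0.2505]
tool_rot: [0.742, 0.67, 0.0, 0.0]
force: [1.2, -0.1, -0.3]
finger_gap: 0.6
```

```bash
python3 - <<'E'
from h import *
s=manip.sense();print(s['t'],s['tcp_pos'],s['tool_rot'],s['q'])
a=snap('scene');w=snap('wrist','w1.png');b=snap('side')
for l in ['knife_grip','bolster','board_top']:
    for p in (a,b,w):print(l,[(np.round(d['point'],1).tolist(),round(d['score'],2)) for d in manip.pinpoint(l,p)][:4])
E
```

```text
3.2 [ 0.51788467 -0.23892542  0.25045093] [7.41922716e-01 6.70485355e-01 3.70799493e-05 2.66250182e-04] [-6.28103349e-01  4.60667327e-01  1.57888677e+00 -4.18333018e-05
  1.10150221e+00 -5.27013739e-01]
knife_grip [([139.7, 330.0], 0.79), ([241.7, 287.4], 0.57), ([212.4, 224.2], 0.56)]
knife_grip [([419.3, 166.8], 0.8), ([373.7, 200.5], 0.74), ([457.1, 243.4], 0.51)]
knife_grip [([314.6, 269.8], 0.85), ([18.1, 233.7], 0.72)]
bolster [([252.4, 283.0], 0.97), ([145.1, 315.7], 0.83), ([220.8, 230.1], 0.73)]
bolster [([366.1, 212.4], 0.97), ([426.2, 171.8], 0.84), ([442.3, 246.1], 0.7)]
bolster [([42.2, 205.0], 0.94), ([315.5, 210.5], 0.82)]
board_top []
board_top [([364.1, 208.6], 0.79), ([265.1, 243.4], 0.45)]
board_top [([341.7, 223.0], 0.83)]
```

View pics/w1.png

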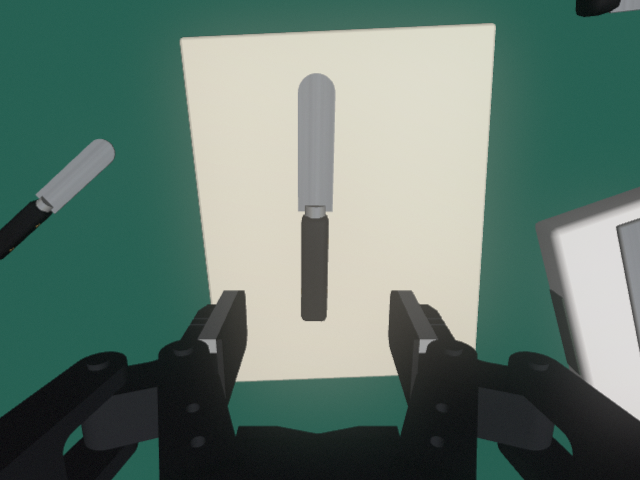

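Wrist view: the knife handle's end is at (314,320), the bolster at (315,209) and the tip at (316,73). The knife is upright in the image and so aligned with the tool. The jaws straddle below it.

```bash
python3 - <<'E'
from h import *
np.set_printoptions(precision=4,suppress=True)
a=snap('scene');w=snap('wrist');b=snap('side')
print('grip',tri([(a,(242.3,287.2)),(w,(314.8,269)),(b,(372,201.5))]))
print('bol',tri([(a,(253,282)),(w,(315.5,210)),(b,(366.5,211.5))]))
print('tip',tri([(a,(286.3,267.7)),(w,(316.5,73))]))
for z in(.03,.04):
  E=atz(w,(314.5,320),z);B=atz(w,(315.5,211),z);T=atz(w,(316.5,73),z);print(z,E,B,T,np.linalg.norm(B-E),np.linalg.norm(T-B),np.degrees(np.arctan2(*(B-E)[1::-1])),np.degrees(np.arctan2(*(T-B)[1::-1])))
c=[(181,39),(495,24),(476,374),(216,381)]
print([atz(w,x,.02) for x in c])
E
```

```text
grip (array([ 0.5124, -0.287 ,  0.0384]), [np.float64(0.005526709446756596), np.float64(0.005579779164419387), np.float64(0.0015601643031644761)])
bol (array([ 0.5142, -0.2461,  0.0278]), [np.float64(0.000239088687348743), np.float64(0.0018197056236571767), np.float64(0.0020496062328857097)])
tip (array([ 0.5285, -0.1387,  0.0237]), [np.float64(0.001795298960486441), np.float64(0.0017952989604864218)])
0.03 [ 0.5046 -0.3427  0.03  ] [ 0.5159 -0.2458  0.03  ] [ 0.5279 -0.141   0.03  ] 0.0975624484527868 0.10545351921209947 83.37000645274773 83.47813658841524
0.04 [ 0.5052 -0.3377  0.04  ] [ 0.5161 -0.2436  0.04  ] [ 0.5278 -0.142   0.04  ] 0.09468367701776707 0.10234190625399497 83.37000645274775 83.47813658841521
[array([ 0.4288, -0.1054,  0.02  ]), array([ 0.6645, -0.1199,  0.02  ]), array([ 0.6486, -0.4191,  0.02  ]), array([ 0.405 , -0.4006,  0.02  ])]
```

```bash
python3 - <<'E'
from h import *
plan([0.513,-0.272,0.12],down(83.4),4); plan([0.513,-0.272,0.049],down(83.4),4,[0.513,-0.272,0.12],down(83.4))
E
```

```text
[ [-0.008, -0.0001, 0.0326, -0.0, 0.0, 0.14],[-0.008, -0.0001, 0.0326, -0.0, 0.0, 0.14],[-0.008, -0.0001, 0.0326, -0.0, 0.0, 0.14],[-0.008, -0.0, 0.0326, -0.0, 0.0, 0.14] ]
[ [0.0, 0.0, 0.0178, 0.0, 0.0, 0.0],[0.0, 0.0, 0.0178, 0.0, 0.0, 0.0],[0.0, 0.0, 0.0178, 0.0, 0.0, 0.0],[0.0, 0.0, 0.0178, 0.0, 0.0, 0.0] ]
```

Request:
play_rows(
  steps=[
    [[-0.008,0,0.0326,0,0,0.14],[-0.008,0,0.0326,0,0,0.14],[-0.008,0,0.0326,0,0,0.14],[-0.008,0,0.0326,0,0,0.14],[0,0,0.0178,0,0,0],[0,0,0.0178,0,0,0],[0,0,0.0178,0,0,0],[0,0,0.0177,0,0,0],[0,0,0,0,0,0]],
  ],
)

```text
t: 5.08
tcp_pos: [0.5128, -0.2711, 0.0474]
tool_rot: [0.746, 0.666, -0.0, -0.001]
force: [0.1, 0.4, 0.7]
finger_gap: 0.595
```

Request:
play_rows(
  steps=[
    [[0,0,0,0,0,0],[0,0,0,0,0,0],[0,0,0,0,0,0],[0,0,0,0,0,0],[0,0,0,0,0,0],[0,0,0,0,0,0]],
  ],
  fingers=0,
  squeeze=110,
)

```text
t: 5.82
tcp_pos: [0.5141, -0.2723, 0.0499]
tool_rot: [0.746, 0.665, 0.0, 0.001]
force: [0.1, 1.1, 5.3]
finger_gap: 0.224
```

Request:
play_rows(
  steps=[
    [[0,0,-0.02,0,0,0],[0,0,-0.04,0,0,0],[0,0,-0.06,0,0,0],[0,0,-0.06,0,0,0],[0,0,-0.05,0,0,0],[0,0,0,0,0,0]],
  ],
)

```text
t: 6.58
tcp_pos: [0.5154, -0.2733, 0.2836]
tool_rot: [0.746, 0.666, 0.001, 0.005]
force: [1.0, 0.0, -1.8]
finger_gap: 0.224
```

```bash
python3 - <<'E'
from h import *
np.set_printoptions(precision=4,suppress=True)
s=manip.sense();print(s['t'],s['tcp_pos'],s['tool_rot'],s['force'])
w=snap('wrist','w2.png');a=snap('scene','s2.png');b=snap('side','d2.png')
I=a['img'][160:280,310:430]; cv2.imwrite('pics/c3.png',cv2.cvtColor(cv2.resize(I,None,fx=5,fy=5,interpolation=cv2.INTER_CUBIC),cv2.COLOR_RGB2BGR))
I=b['img'][225:355,215:345]; cv2.imwrite('pics/c4.png',cv2.cvtColor(cv2.resize(I,None,fx=4.5,fy=4.5,interpolation=cv2.INTER_CUBIC),cv2.COLOR_RGB2BGR))
E
```

```text
6.575 [ 0.5154 -0.2733  0.2836] [0.7463 0.6656 0.0008 0.0053] [ 0.9955  0.0087 -1.7836]
```

View pics/w2.png

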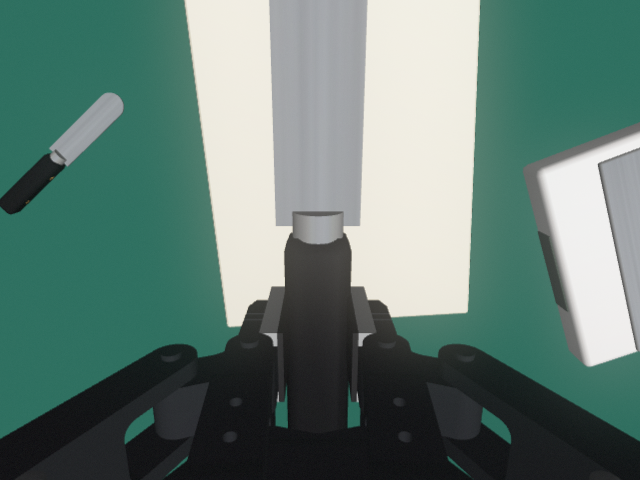

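View pics/c3.png

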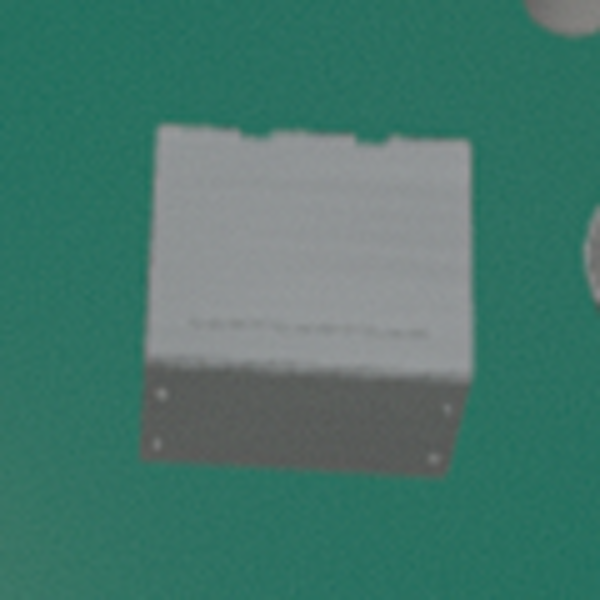

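View pics/c4.png

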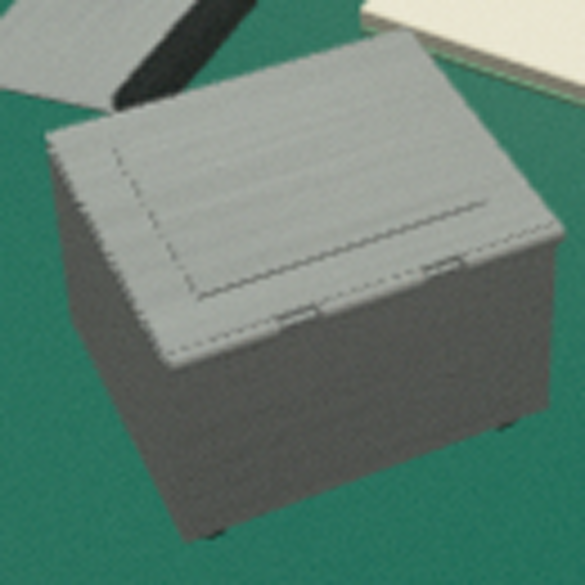

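```bash
cat > box.py <<'E'
from h import *
from scipy.optimize import least_squares
np.set_printoptions(precision=4,suppress=True)
a=snap('scene');b=snap('side')
# box frame: x front->back (0..160 from front), y left. 
S={'FL':((339.4,232),(306.1,232.1)),'FR':((404.2,235.4),(225.7,255.4)),'BL':((341.4,185.2),(339.9,277.2)),'BR':((404,188.2),(253.2,306.1))}
for k,(u,v) in S.items(): print(k,*tri([(a,u),(b,v)]))
def pts(p):
    x,y,ps,z=p;c,s=np.cos(ps),np.sin(ps);ex=np.array([c,s,0]);ey=np.array([-s,c,0]);F=np.array([x,y,z])
    # FR is toward bowl
    return {'FL':F+.095*ey,'FR':F-.095*ey,'BL':F+.16*ex+.095*ey,'BR':F+.16*ex-.095*ey}
def res(p):
    P=pts(p);r=[]
    for k,(u,v) in S.items():
        r+=list(proj(a,P[k])-u)+list(proj(b,P[k])-v)
    return r
o=least_squares(res,[.63,.1,np.radians(141),.137],loss='soft_l1')
print(o.x,np.degrees(o.x[2]),o.cost);print(np.round(res(o.x),1))
E
python3 box.py
```

```text
FL [0.5669 0.0279 0.1306] [np.float64(0.0017738029597678376), np.float64(0.0017738029597678948)]
FR [0.6853 0.1759 0.1318] [np.float64(0.0006270420777368065), np.float64(0.0006270420777368539)]
BL [0.4368 0.1322 0.1318] [np.float64(0.00047099648748411384), np.float64(0.000470996487484161)]
BR [0.5553 0.2807 0.1342] [np.float64(0.000919454542784179), np.float64(0.000919454542784077)]
[0.623  0.1046 2.4684 0.1324] 141.42733570065732 3.950843445522944
[-0.5 -1.7 -0.   0.5 -0.1 -1.4  0.1  1.1 -0.   0.7 -0.2 -1.2 -0.5  1.
 -0.7 -0.3]
```

```bash
python3 - <<'E'
from h import *
s=manip.sense();print(s['t'],s['tcp_pos'],s['tool_rot'],s['force'])
plan([0.752,0.002,0.20],down(141.4),10)
E
```

```text
6.825 [ 0.51245309 -0.27105805  0.27668698] [ 7.46381120e-01  6.65514863e-01 -3.85492581e-04 -2.24560376e-03] [-0.48129564  1.28954831 -1.45863914]
[ [0.0298, 0.0207, 0.0077, -0.01, -0.02, -5.8],[0.0276, 0.0236, 0.0077, -0.01, -0.02, -5.8],[0.0251, 0.0263, 0.0076, -0.01, -0.02, -5.8],[0.0223, 0.0287, 0.0076, -0.01, -0.02, -5.8],[0.0193, 0.0308, 0.0076, -0.01, -0.02, -5.8],[0.0161, 0.0326, 0.0076, -0.01, -0.02, -5.8],[0.0127, 0.034, 0.0076, -0.01, -0.02, -5.8],[0.0092, 0.0351, 0.0076, -0.01, -0.02, -5.8],[0.0056, 0.0359, 0.0077, -0.01, -0.02, -5.8],[0.002, 0.0363, 0.0077, -0.01, -0.02, -5.8] ]
```

Request:
play_rows(
  steps=[
    [[0.0298,0.0207,0.0077,0,0,-5.8],[0.0276,0.0236,0.0077,0,0,-5.8],[0.0251,0.0263,0.0076,0,0,-5.8],[0.0223,0.0287,0.0076,0,0,-5.8],[0.0193,0.0308,0.0076,0,0,-5.8],[0.0161,0.0326,0.0076,0,0,-5.8],[0.0127,0.034,0.0076,0,0,-5.8],[0.0092,0.0351,0.0076,0,0,-5.8],[0.0056,0.0359,0.0077,0,0,-5.8],[0.002,0.0363,0.0077,0,0,-5.8]],
  ],
)

```text
t: 8.07
tcp_pos: [0.7529, 0.0021, 0.1993]
tool_rot: [0.329, 0.944, -0.0, -0.002]
force: [0.5, -1.0, -1.8]
finger_gap: 0.223
```

Request:
play_rows(
  steps=[
    [[0,0,0,0,0,0],[0,0,0,0,0,0],[0,0,0,0,0,0],[0,0,0,0,0,0]],
  ],
)

```text
t: 8.57
tcp_pos: [0.7528, 0.0001, 0.2028]
tool_rot: [0.331, 0.944, -0.0, 0.0]
force: [0.2, 0.2, -1.8]
finger_gap: 0.23
```

```bash
python3 - <<'E'
from h import *
np.set_printoptions(precision=4,suppress=True)
s=manip.sense();print(s['t'],s['tcp_pos'],s['tool_rot'],s['force'],s['q'])
w=snap('wrist','w3.png');a=snap('scene','s3.png');b=snap('side','d3.png')
I=a['img'][180:330,300:450]; cv2.imwrite('pics/c5.png',cv2.cvtColor(cv2.resize(I,None,fx=4,fy=4,interpolation=cv2.INTER_CUBIC),cv2.COLOR_RGB2BGR))
I=b['img'][145:315,180:380]; cv2.imwrite('pics/c6.png',cv2.cvtColor(cv2.resize(I,None,fx=4,fy=3.5,interpolation=cv2.INTER_CUBIC)[:600],cv2.COLOR_RGB2BGR))
E
```

```text
8.575 [0.7528 0.0001 0.2028] [ 0.3309  0.9437 -0.0001  0.    ] [ 0.1846  0.1985 -1.8074] [-0.1478  0.7597  1.1149 -0.0001  1.2669 -1.0442]
```

View pics/w3.png

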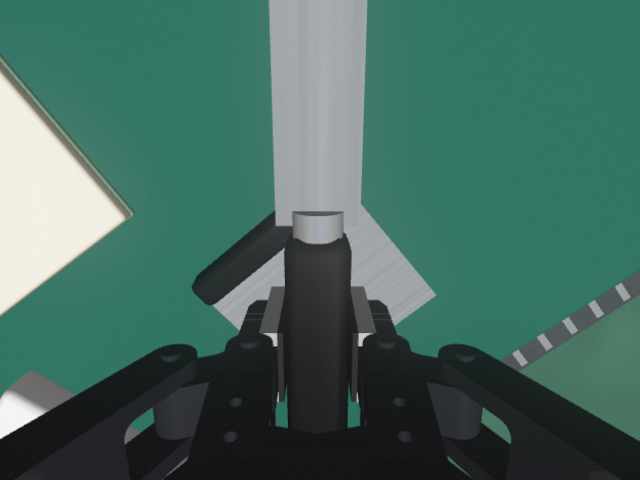

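View pics/c5.png

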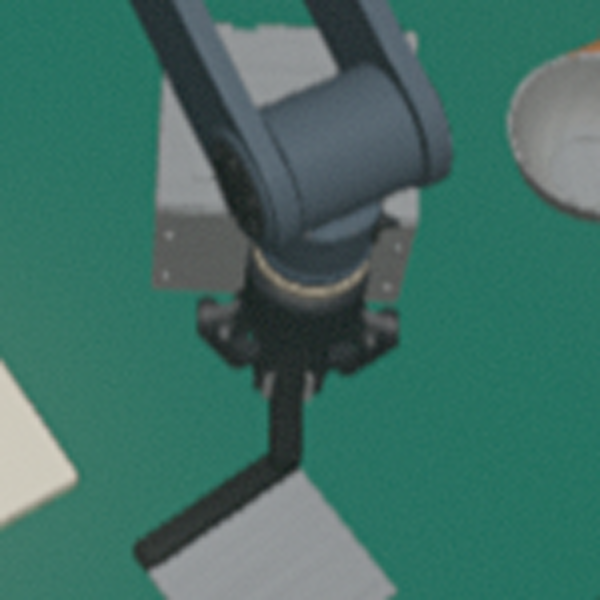

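View pics/c6.png

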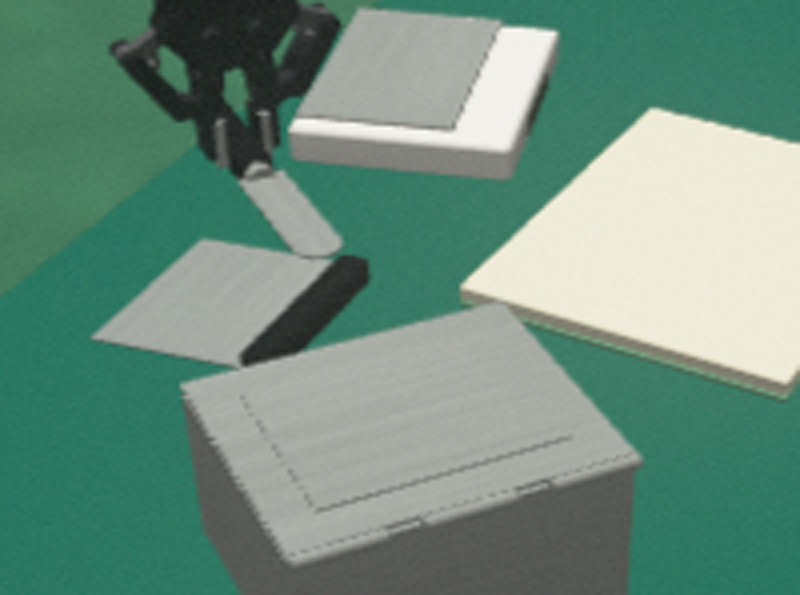

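Side view: the knife points at the lid's front edge. The tip is at about (261,216) and the bolster at about (244,193). The grip is unchanged in the wrist view.

```bash
python3 - <<'E'
from h import *
np.set_printoptions(precision=4,suppress=True)
b=snap('side')
s=manip.sense();P=s['tcp_pos'];R=Ro.from_quat(s['tool_rot']).as_matrix()
print(s['t'],P)
n=R[:,1]
for nm,uv in (('tip',(180+326/4,145+252/3.5)),('bol',(180+258/4,145+170/3.5))):
    o,d=ray(b,uv);t=(P-o)@n/(d@n);X=o+t*d
    print(nm,X,'ahead',(X-P)@R[:,0],'dz',X[2]-P[2])
for z in (.12,.13,.14): print(z,[ (proj(b,P+R[:,0]*k+[0,0,-.02])) for k in (.027,.132)])
F=np.array([.625,.103,.132]);print((F-P)@R[:,0],(F-P)@R[:,1])
E
```

```text
8.775 [0.7531 0.0007 0.2028]
tip [0.6427 0.0888 0.19  ] ahead 0.14127227076491103 dz -0.012755879917408591
bol [0.7271 0.0215 0.1859] ahead 0.03329872758503239 dz -0.016864991916969246
0.12 [array([243.6828, 193.3415]), array([260.141 , 217.4136])]
0.13 [array([243.6828, 193.3415]), array([260.141 , 217.4136])]
0.14 [array([243.6828, 193.3415]), array([260.141 , 217.4136])]
0.16393930794177394 4.772971792901539e-05
```

Request:
play_rows(
  steps=[
    [[0.013,0,0,0,0,0],[0.013,0,0,0,0,0],[0.012,0,0,0,0,0],[0,0,0.012,0,0,0],[0,0,0.012,0,0,0],[0,0,0.01,0,0,0],[0,0,0.004,0,0,0],[0,0,0,0,0,0],[0,0,0,0,0,0]],
  ],
)

```text
t: 9.9
tcp_pos: [0.7238, 0.0247, 0.1647]
tool_rot: [0.33, 0.944, 0.0, 0.0]
force: [-1.3, -0.8, -0.0]
finger_gap: 0.226
```

```bash
python3 - <<'E'
from h import *
np.set_printoptions(precision=4,suppress=True)
b=snap('side');w=snap('wrist')
s=manip.sense();print(s['t'],s['tcp_pos'],s['tool_rot'],s['force'],s['ft_torque'])
I=b['img'][165:295,200:340]; cv2.imwrite('pics/c7.png',cv2.cvtColor(cv2.resize(I,None,fx=4.5,fy=4.5,interpolation=cv2.INTER_CUBIC),cv2.COLOR_RGB2BGR))
E
```

```text
10.0 [0.7238 0.0247 0.165 ] [0.3302 0.9439 0.0001 0.0006] [ 0.4763 -0.4519 -0.738 ] [-0.0088  0.0143 -0.0016]
```

View pics/c7.png

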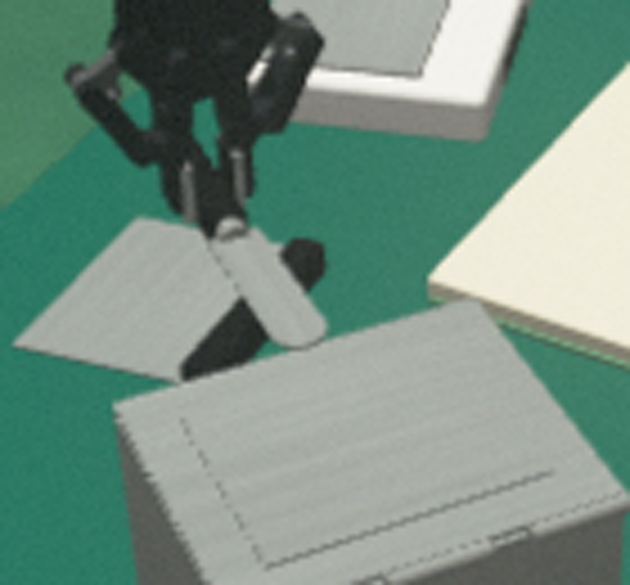

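Request:
play_rows(
  steps=[
    [[0,0,0.002,0,0,0],[0,0,0.002,0,0,0],[0,0,0.002,0,0,0],[0,0,0,0,0,0],[0,0,0,0,0,0]],
  ],
)

```text
t: 10.62
tcp_pos: [0.7235, 0.0248, 0.1584]
tool_rot: [0.33, 0.944, -0.0, -0.0]
force: [0.1, 0.3, -1.4]
finger_gap: 0.223
```

Request:
play_rows(
  steps=[
    [[0,0,0.002,0,0,0],[0,0,0.002,0,0,0],[0,0,0,0,0,0],[0,0,0,0,0,0]],
  ],
)

```text
t: 11.12
tcp_pos: [0.7235, 0.0248, 0.1545]
tool_rot: [0.33, 0.944, 0.0, 0.0]
force: [-0.4, 0.7, -0.9]
finger_gap: 0.227
```

Request:
play_rows(
  steps=[
    [[0,0,0.002,0,0,0],[0,0,0.002,0,0,0],[0,0,0,0,0,0],[0,0,0,0,0,0]],
  ],
)

```text
t: 11.62
tcp_pos: [0.7235, 0.0249, 0.1514]
tool_rot: [0.33, 0.944, 0.0, 0.0]
force: [-0.0, 0.5, 4.8]
finger_gap: 0.225
```

Request:
play_rows(
  steps=[
    [[0,0,-0.001,0,0,0],[0,0,0,0,0,0],[0,0,0,0,0,0],[0,0,0,0,0,0]],
  ],
)

```text
t: 12.12
tcp_pos: [0.7235, 0.0249, 0.1515]
tool_rot: [0.33, 0.944, 0.0, 0.0]
force: [0.1, -0.1, 3.9]
finger_gap: 0.225
```

Request:
play_rows(
  steps=[
    [[0,0,-0.001,0,0,0],[0,0,0,0,0,0],[0,0,0,0,0,0],[0,0,0,0,0,0]],
  ],
)

```text
t: 12.62
tcp_pos: [0.7235, 0.0248, 0.1523]
tool_rot: [0.33, 0.944, 0.0, 0.0]
force: [0.1, -0.1, 3.2]
finger_gap: 0.227
```

```bash
python3 - <<'E'
from h import *
np.set_printoptions(precision=4,suppress=True)
b=snap('side');w=snap('wrist','w4.png')
s=manip.sense();print(s['t'],s['tcp_pos'],s['tool_rot'],s['force'],s['ft_torque'])
I=b['img'][165:295,200:340]; cv2.imwrite('pics/c8.png',cv2.cvtColor(cv2.resize(I,None,fx=4.5,fy=4.5,interpolation=cv2.INTER_CUBIC),cv2.COLOR_RGB2BGR))
E
```

```text
12.725 [0.7235 0.0248 0.1524] [0.3302 0.9439 0.     0.    ] [-0.077  -0.2308  2.1082] [ 0.4039  0.3766 -0.0029]
```

View pics/c8.png

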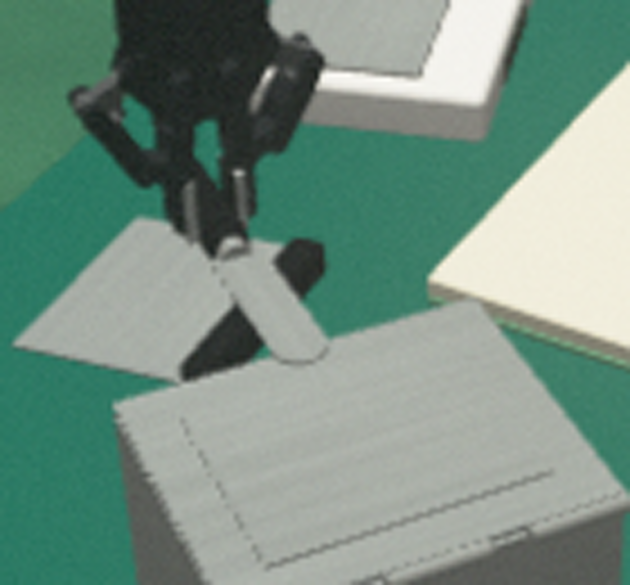

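View pics/w4.png

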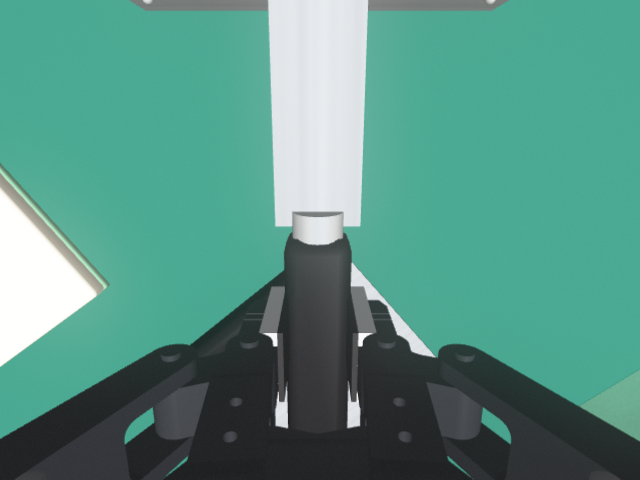

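Request:
play_rows(
  steps=[
    [[0,0,-0.006,0,0,0],[-0.012,0,0,0,0,0],[-0.012,0,0,0,0,0],[0,0,0,0,0,0],[0,0,0,0,0,0],[0,0,0,0,0,0]],
  ],
)

```text
t: 13.48
tcp_pos: [0.7418, 0.0101, 0.1581]
tool_rot: [0.33, 0.944, -0.0, -0.0]
force: [-0.4, 0.2, -0.5]
finger_gap: 0.229
```

```bash
python3 - <<'E'
from h import *
np.set_printoptions(precision=4,suppress=True)
b=snap('side')
s=manip.sense();P=s['tcp_pos'];print(s['t'],P,s['tool_rot'],s['force'])
I=b['img'][165:295,200:340]; cv2.imwrite('pics/c9.png',cv2.cvtColor(cv2.resize(I,None,fx=4.5,fy=4.5,interpolation=cv2.INTER_CUBIC),cv2.COLOR_RGB2BGR))
for dth in (0,-1.5,-2):
  R=pitched(141.4,dth);p=np.array([.134,0,.0175]);ex=np.array([np.cos(np.radians(141.4)),np.sin(np.radians(141.4)),0])
  tip=np.array([.625,.103,.131])-.012*ex
  T=tip-R.apply(p);print(dth,T);plan(T,R,3)
E
```

```text
13.525 [0.7419 0.0101 0.1583] [ 0.33    0.944  -0.     -0.0003] [-0.2008  0.1757 -2.0042]
0 [0.7391 0.0119 0.1485]
[ [0.0011, -0.0001, 0.0033, -0.0, -0.01, 0.02],[0.0011, -0.0001, 0.0033, -0.0, -0.01, 0.02],[0.0011, -0.0001, 0.0033, -0.0, -0.01, 0.02] ]
-1.5 [0.7387 0.0122 0.152 ]
[ [0.0013, -0.0001, 0.0021, -0.0, -0.51, 0.02],[0.0013, -0.0001, 0.0021, -0.0, -0.51, 0.02],[0.0013, -0.0001, 0.0021, -0.0, -0.51, 0.02] ]
-2 [0.7386 0.0123 0.1532]
[ [0.0013, -0.0001, 0.0017, -0.0, -0.68, 0.02],[0.0014, -0.0001, 0.0017, -0.0, -0.68, 0.02],[0.0014, -0.0001, 0.0017, -0.0, -0.68, 0.02] ]
```

View pics/c9.png

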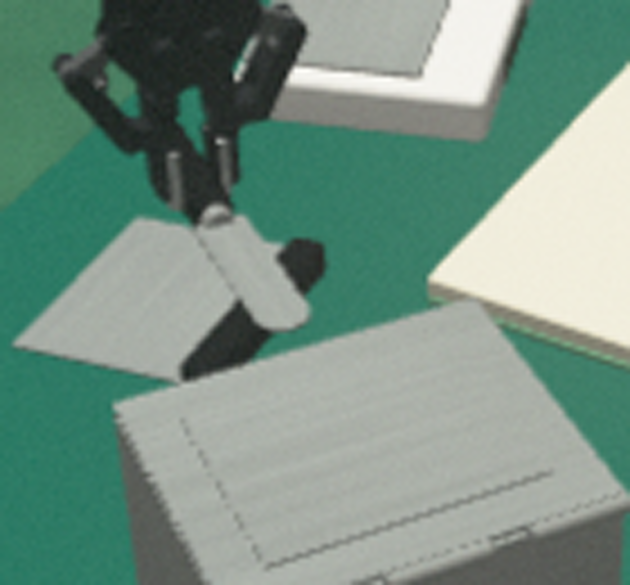

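Request:
play_rows(
  steps=[
    [[0,0,0.0021,0,-0.5,0],[0,0,0.0021,0,-0.5,0],[0,0,0.0021,0,-0.5,0],[0,0,0,0,0,0],[0,0,0,0,0,0],[0,0,0,0,0,0]],
  ],
)

```text
t: 14.28
tcp_pos: [0.7424, 0.0098, 0.1522]
tool_rot: [0.33, 0.944, -0.004, 0.012]
force: [1.0, -0.9, -1.5]
finger_gap: 0.229
```

```bash
python3 - <<'E'
from h import *
np.set_printoptions(precision=4,suppress=True)
s=manip.sense();P=s['tcp_pos'];R=Ro.from_quat(s['tool_rot']);print(s['t'],P,s['tool_rot'],s['force'])
print('tip',P+R.apply([.134,0,.0175]),R.as_matrix()[2,0]*57.3)
E
```

```text
14.275 [0.7424 0.0098 0.1522] [ 0.3302  0.9438 -0.0043  0.0125] [ 0.9776 -0.9111 -1.4867]
tip [0.638  0.093  0.1312] -1.5136741688875612
```

Request:
play_rows(
  steps=[
    [[0.006,0,-0.0002,0,0,0],[0.005,0,-0.0001,0,0,0],[0.005,0,-0.0001,0,0,0],[0.004,0,-0.0001,0,0,0],[0.004,0,-0.0001,0,0,0],[0,0,0,0,0,0],[0,0,0,0,0,0]],
  ],
)

```text
t: 15.15
tcp_pos: [0.7237, 0.0247, 0.1522]
tool_rot: [0.33, 0.944, -0.004, 0.013]
force: [0.6, 0.4, -0.4]
finger_gap: 0.229
```

```bash
python3 - <<'E'
from h import *
np.set_printoptions(precision=4,suppress=True)
b=snap('side')
s=manip.sense();P=s['tcp_pos'];R=Ro.from_quat(s['tool_rot']);print(s['t'],P,s['tool_rot'],s['force'],s['ft_torque'])
tip=P+R.apply([.134,0,.0175]);print('tip',tip,(tip-[.625,.103,.131])@[-.7815,.624,0])
I=b['img'][165:295,200:340]; cv2.imwrite('pics/c10.png',cv2.cvtColor(cv2.resize(I,None,fx=4.5,fy=4.5,interpolation=cv2.INTER_CUBIC),cv2.COLOR_RGB2BGR))
E
```

```text
15.2 [0.7237 0.0247 0.1521] [ 0.3301  0.9438 -0.0043  0.0125] [ 0.3619 -0.1289 -1.4514] [ 0.0042 -0.0491 -0.0214]
tip [0.6193 0.1079 0.1311] 0.007510509574381222
```

View pics/c10.png

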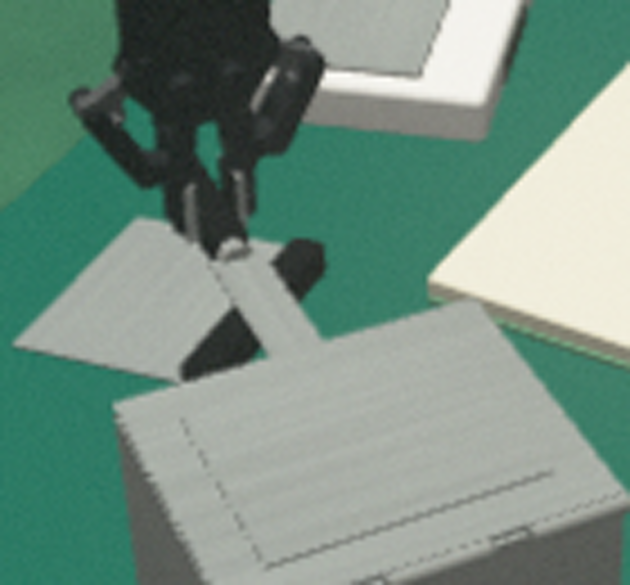

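The rounded tip is hidden under the lid's edge near crop (297,350), and there is no contact force. The blade is in the slot, so I'll push on towards the seal.

Request:
play_rows(
  steps=[
    [[0.004,0,-0.0001,0,0,0],[0.003,0,-0.0001,0,0,0],[0.002,0,-0.0001,0,0,0],[0.002,0,0,0,0,0],[0,0,0,0,0,0],[0,0,0,0,0,0]],
  ],
)

```text
t: 15.95
tcp_pos: [0.718, 0.0294, 0.1535]
tool_rot: [0.33, 0.944, -0.005, 0.017]
force: [5.0, -5.2, -1.0]
finger_gap: 0.223
```

Request:
play_rows(
  steps=[
    [[0.002,0,0,0,0,0],[0.001,0,0,0,0,0],[0,0,0,0,0,0],[0,0,0,0,0,0]],
  ],
)

```text
t: 16.45
tcp_pos: [0.7179, 0.0297, 0.1544]
tool_rot: [0.33, 0.944, -0.005, 0.02]
force: [8.2, -8.8, -1.2]
finger_gap: 0.225
```

Request:
play_rows(
  steps=[
    [[-0.003,0,0,0,0,0],[-0.002,0,0,0,0,0],[0,0,0,0,0,0],[0,0,0,0,0,0]],
  ],
)

```text
t: 16.95
tcp_pos: [0.7181, 0.0293, 0.1529]
tool_rot: [0.33, 0.944, -0.005, 0.015]
force: [4.1, -4.3, -0.9]
finger_gap: 0.223
```

```bash
cat >> h.py <<'E'
def lever(piv_w,dth,n,P0=None,R0=None):
    s=manip.sense()
    P=np.array(s['tcp_pos']) if P0 is None else P0; R=Ro.from_quat(s['tool_rot']) if R0 is None else R0
    x=R.as_matrix()[:,0];ax=np.cross(x,[0,0,1]);ax/=np.linalg.norm(ax)
    rows=[];pl=R.inv().apply(np.array(piv_w)-P)
    for i in range(n):
        d=Ro.from_rotvec(ax*np.radians(dth/n));R1=d*R
        P1=piv_w-R1.apply(pl)
        rows.append([round(float(v),4) for v in R.inv().apply(P1-P)]+[round(float(v),2) for v in np.degrees((R.inv()*R1).as_rotvec())])
        P,R=P1,R1
    print('pl',pl,'end',P,R.as_quat());print('[',','.join(map(str,rows)),']')
    return P,R
E
python3 - <<'E'
from h import *
np.set_printoptions(precision=4,suppress=True)
s=manip.sense();P=s['tcp_pos'];R=Ro.from_quat(s['tool_rot']);print(s['t'],P,s['tool_rot'],s['force'],s['ft_torque'],R.as_matrix()[2,0]*57.3,s['q'])
lever(np.array([.625,.103,.130]),24,8)
E
```

```text
16.95 [0.7181 0.0293 0.1529] [ 0.33    0.9438 -0.0045  0.0147] [ 4.095  -4.3023 -0.8738] [-0.7508 -0.8323 -0.0109] -1.7652819548889163 [-0.1083  0.7574  1.2764 -0.0176  1.0813 -0.9983]
pl [ 0.1194 -0.0004  0.0192] end [0.7174 0.0299 0.1026] [ 0.324   0.9262  0.0642 -0.1818]
[ [-0.0008, -0.0, 0.0063, 0.0, 3.0, 0.0],[-0.0008, -0.0, 0.0063, 0.0, 3.0, 0.0],[-0.0008, -0.0, 0.0063, 0.0, 3.0, 0.0],[-0.0008, -0.0, 0.0063, 0.0, 3.0, 0.0],[-0.0008, -0.0, 0.0063, -0.0, 3.0, 0.0],[-0.0008, -0.0, 0.0063, 0.0, 3.0, 0.0],[-0.0008, -0.0, 0.0063, 0.0, 3.0, 0.0],[-0.0008, -0.0, 0.0063, 0.0, 3.0, 0.0] ]
```

Request:
play_rows(
  steps=[
    [[-0.002,0,0,0,0,0],[-0.0008,0,0.0063,0,3,0],[-0.0008,0,0.0063,0,3,0],[-0.0008,0,0.0063,0,3,0],[-0.0008,0,0.0063,0,3,0],[0,0,0,0,0,0],[0,0,0,0,0,0]],
  ],
)

```text
t: 17.82
tcp_pos: [0.7194, 0.0281, 0.1269]
tool_rot: [0.329, 0.94, 0.03, -0.086]
force: [1.6, -1.8, -2.5]
finger_gap: 0.225
```

```bash
cat > look.py <<'E'
from h import *
import sys
np.set_printoptions(precision=4,suppress=True)
b=snap('side')
s=manip.sense();P=s['tcp_pos'];R=Ro.from_quat(s['tool_rot']);print(s['t'],P,s['tool_rot'],s['force'],s['ft_torque'],s['finger_gap'])
M=R.as_matrix();print('pitch',np.degrees(np.arcsin(M[2,0])),'q',s['q'])
tip=P+R.apply([.139,0,.0175]);print('tip',tip,'boxx',(tip-[.625,.103,.131])@[-.7815,.624,0],'F in tool',R.inv().apply([.625,.103,.130]-P))
x0,x1,y0,y1=map(int,sys.argv[2:6]) if len(sys.argv)>2 else (200,340,165,295)
f=min(800/(x1-x0),600/(y1-y0))
cv2.imwrite('pics/'+sys.argv[1],cv2.cvtColor(cv2.resize(b['img'][y0:y1,x0:x1],None,fx=f,fy=f,interpolation=cv2.INTER_CUBIC),cv2.COLOR_RGB2BGR))
E
python3 look.py c11.png
```

```text
17.875 [0.7195 0.0281 0.1271] [ 0.3285  0.9401  0.0299 -0.0857] [ 2.0609 -2.1562 -3.0395] [-0.5318 -0.6803  0.0141] 0.22306626240751504
pitch 10.419836496819991 q [-0.1502  0.8505  1.1528  0.0937  1.2976 -1.0812]
tip [0.61   0.1153 0.135 ] boxx 0.019348212300829525 F in tool [ 0.1191 -0.0003  0.0189]
```

View pics/c11.png

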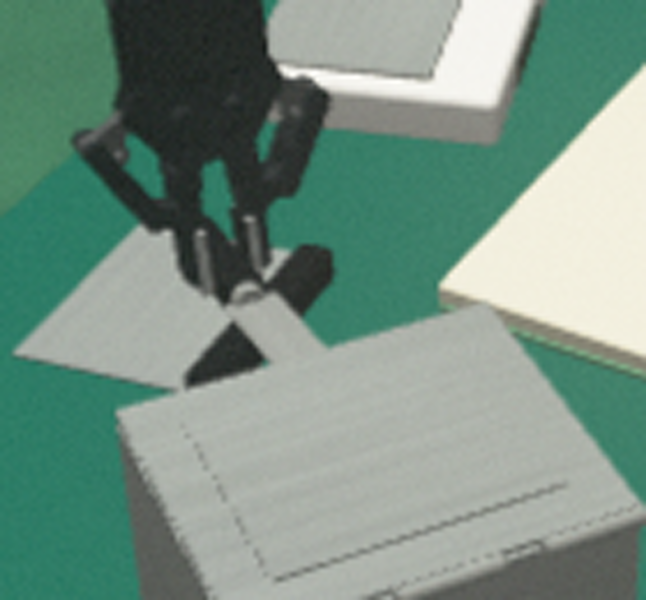

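Request:
play_rows(
  steps=[
    [[-0.0008,0,0.0063,0,3,0],[-0.0008,0,0.0063,0,3,0],[-0.0008,0,0.0063,0,3,0],[-0.0008,0,0.0063,0,3,0],[-0.0008,0,0.0063,0,3,0],[0,0,0,0,0,0],[0,0,0,0,0,0]],
  ],
)

```text
t: 18.75
tcp_pos: [0.7157, 0.0312, 0.096]
tool_rot: [0.322, 0.921, 0.072, -0.207]
force: [2.1, -1.3, -3.2]
finger_gap: 0.224
```

```bash
python3 look.py c12.png
```

```text
18.8 [0.7157 0.0312 0.0961] [ 0.3218  0.921   0.0725 -0.2073] [ 1.5113 -1.8497 -2.6171] [-0.6059 -0.7408 -0.0188] 0.2267347270548265
pitch 25.37092342552848 q [-0.189   0.9766  1.0073  0.2006  1.5554 -1.1311]
tip [0.6116 0.1141 0.1399] boxx 0.01744079360425567 F in tool [ 0.119  -0.0003  0.019 ]
```

View pics/c12.png

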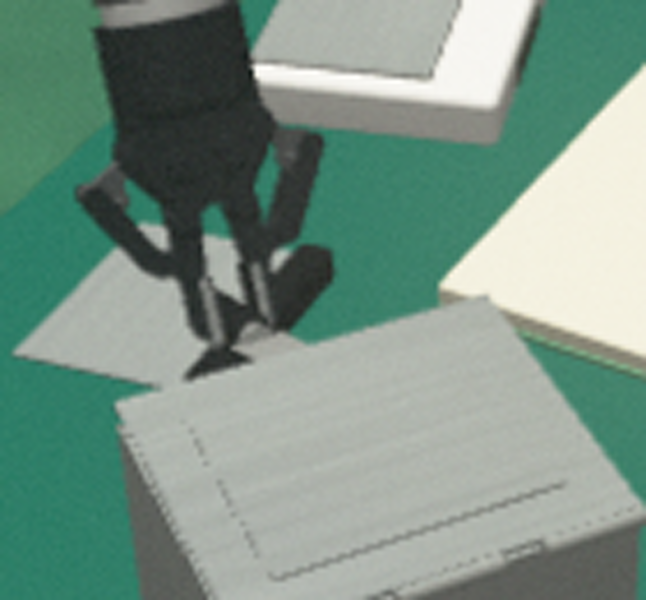

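Request:
play_rows(
  steps=[
    [[-0.0008,0,0.0065,0,3,0],[-0.0008,0,0.0065,0,3,0],[-0.0004,0,0.0032,0,1.5,0],[0,0,0,0,0,0],[0,0,0,0,0,0]],
  ],
)

```text
t: 19.42
tcp_pos: [0.711, 0.0347, 0.0819]
tool_rot: [0.316, 0.905, 0.094, -0.268]
force: [-0.1, -2.3, 4.2]
finger_gap: 0.222
```

```bash
python3 look.py c13.png 210 350 210 315
```

```text
19.475 [0.711  0.0347 0.0819] [ 0.3164  0.9052  0.0936 -0.2677] [ 1.4038 -3.1553  5.3584] [-0.5358  0.0016  0.01  ] 0.22456076842115016
pitch 32.9474078181854 q [-0.2036  1.0418  0.94    0.2499  1.6806 -1.1408]
tip [0.6123 0.1133 0.1428] boxx 0.016323193080750413 F in tool [ 0.1183 -0.0002  0.0194]
```

View pics/c13.png

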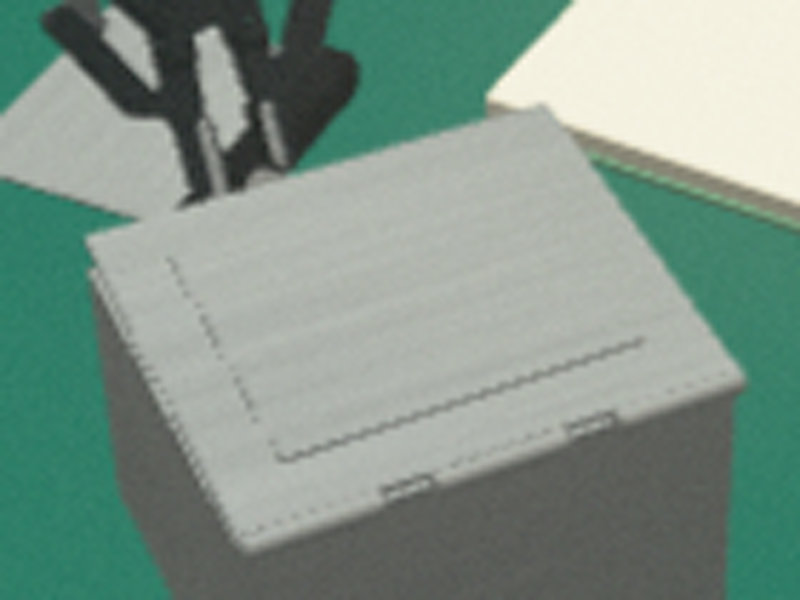

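```bash
python3 - <<'E'
from h import *
np.set_printoptions(precision=4,suppress=True)
b=snap('side')
ex=np.array([np.cos(np.radians(141.4)),np.sin(np.radians(141.4)),0]);ey=np.array([-ex[1],ex[0],0])
F=np.array([.625,.103,0])
for ph in (0,.04,.06,.08,.1,.12):
    r=.16;Z=.13+r*np.sin(ph)+.007*np.cos(ph);X=.16-r*np.cos(ph)+.007*np.sin(ph)
    C=F+X*ex;print(ph,proj(b,C-.095*ey+[0,0,Z]),proj(b,C+.095*ey+[0,0,Z]))
C=F-.095*ey;print('rim',proj(b,C+[0,0,.13]))
s=manip.sense();P=s['tcp_pos'];R=Ro.from_quat(s['tool_rot'])
print('butt',P+R.apply([-.068,0,.03]),P+R.apply([-.068,0,.01]),'tips',P+R.apply([-.011,0,.025]))
a=snap('scene','s4.png');I=a['img'][180:330,300:450]; cv2.imwrite('pics/c14.png',cv2.cvtColor(cv2.resize(I,None,fx=4,fy=4,interpolation=cv2.INTER_CUBIC),cv2.COLOR_RGB2BGR))
E
```

```text
0 [225.2238 254.1204] [305.6179 230.4061]
0.04 [224.9673 251.952 ] [305.6849 228.2804]
0.06 [224.853  250.8901] [305.7369 227.2374]
0.08 [224.7481 249.8436] [305.8012 226.208 ]
0.1 [224.6526 248.8129] [305.8779 225.1927]
0.12 [224.5668 247.7985] [305.9671 224.1919]
rim [225.5684 256.5978]
butt [0.7429 0.0093 0.0197] [0.7514 0.0026 0.0365] tips [0.7076 0.0374 0.0549]
```

View pics/c14.png

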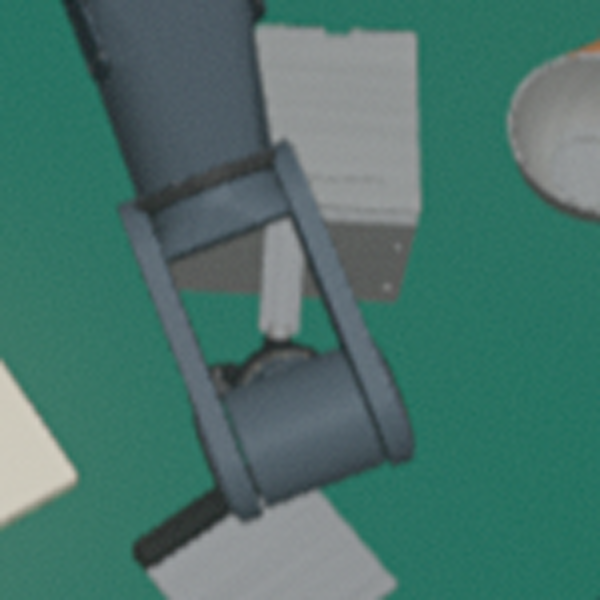

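Lid angle by the side image: the front corner rose from row 255.4 to 251.7, about 0.07 rad. It's free of the seal. The knife's butt is now about 20 mm above the table near the cutter, so I'll ease the pitch back, push the blade in deeper and then swing the lid.

```bash
python3 - <<'E'
from h import *
np.set_printoptions(precision=4,suppress=True)
lever(np.array([.625,.103,.1305]),-27,9)
E
```

```text
pl [ 0.1186 -0.0002  0.0189] end [0.7189 0.0284 0.137 ] [ 0.3295  0.9427  0.0172 -0.0491]
[ [0.0012, 0.0, -0.0062, 0.0, -3.0, -0.0],[0.0012, 0.0, -0.0062, -0.0, -3.0, -0.0],[0.0012, 0.0, -0.0062, -0.0, -3.0, -0.0],[0.0012, 0.0, -0.0062, -0.0, -3.0, -0.0],[0.0012, 0.0, -0.0062, -0.0, -3.0, -0.0],[0.0012, 0.0, -0.0062, 0.0, -3.0, -0.0],[0.0012, 0.0, -0.0062, -0.0, -3.0, -0.0],[0.0012, 0.0, -0.0062, -0.0, -3.0, -0.0],[0.0012, 0.0, -0.0062, -0.0, -3.0, -0.0] ]
```

Request:
play_rows(
  steps=[
    [[0.0009,0,-0.0062,0,-3,0],[0.0009,0,-0.0062,0,-3,0],[0.0009,0,-0.0062,0,-3,0],[0.0009,0,-0.0062,0,-3,0],[0.0009,0,-0.0062,0,-3,0],[0.0009,0,-0.0062,0,-3,0],[0.0009,0,-0.0062,0,-3,0],[0.0009,0,-0.0062,0,-3,0],[0.0009,0,-0.0062,0,-3,0],[0,0,0,0,0,0]],
  ],
)

```text
t: 20.82
tcp_pos: [0.7195, 0.0288, 0.1351]
tool_rot: [0.329, 0.943, 0.018, -0.05]
force: [-0.5, 0.4, -0.4]
finger_gap: 0.225
```

Request:
play_rows(
  steps=[
    [[0,0,0,0,0,0],[0.005,0,-0.0002,0,0,0],[0.005,0,-0.0002,0,0,0],[0.005,0,-0.0002,0,0,0],[0.005,0,-0.0002,0,0,0],[0,0,0,0,0,0],[0,0,0,0,0,0]],
  ],
)

```text
t: 21.7
tcp_pos: [0.7046, 0.0399, 0.1377]
tool_rot: [0.33, 0.943, 0.017, -0.05]
force: [-1.7, 0.0, 0.7]
finger_gap: 0.223
```

```bash
python3 look.py c15.png 210 350 200 305
```

```text
21.75 [0.7047 0.0397 0.1376] [ 0.3296  0.9426  0.0173 -0.05  ] [-0.0181  0.8277  0.1767] [0.0818 0.1347 0.0517] 0.2249752953797454
pitch 6.067966114747277 q [-0.123   0.796   1.2402  0.059   1.1966 -1.0451]
tip [0.5951 0.127  0.1349] boxx 0.03835749404355291 F in tool [ 0.1003 -0.0002  0.0183]
```

View pics/c15.png

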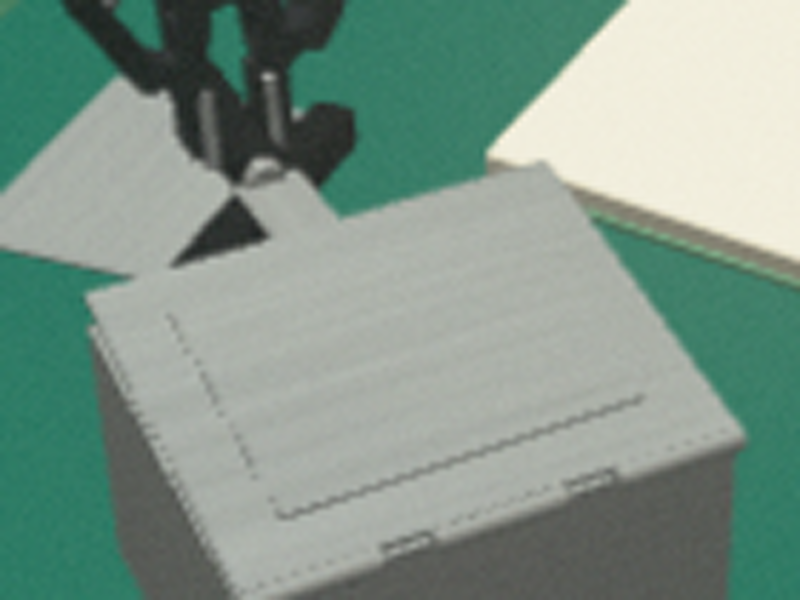

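The blade slid past the seal to about 38 mm with no force, and the lid still stands open. I'll lever again from here, bearing on the rim.

```bash
python3 - <<'E'
from h import *
np.set_printoptions(precision=4,suppress=True)
lever(np.array([.625,.103,.1295]),22.5,9)
E
```

```text
pl [ 0.1003 -0.0002  0.0188] end [0.701  0.0426 0.0981] [ 0.3199  0.9148  0.0813 -0.233 ]
[ [-0.0007, 0.0, 0.0044, -0.0, 2.5, -0.0],[-0.0007, 0.0, 0.0044, -0.0, 2.5, -0.0],[-0.0007, 0.0, 0.0044, -0.0, 2.5, -0.0],[-0.0007, 0.0, 0.0044, 0.0, 2.5, -0.0],[-0.0007, 0.0, 0.0044, -0.0, 2.5, -0.0],[-0.0007, 0.0, 0.0044, 0.0, 2.5, -0.0],[-0.0007, 0.0, 0.0044, -0.0, 2.5, -0.0],[-0.0007, 0.0, 0.0044, -0.0, 2.5, -0.0],[-0.0007, 0.0, 0.0044, -0.0, 2.5, -0.0] ]
```

Request:
play_rows(
  steps=[
    [[-0.0007,0,0.0044,0,2.5,0],[-0.0007,0,0.0044,0,2.5,0],[-0.0007,0,0.0044,0,2.5,0],[-0.0007,0,0.0044,0,2.5,0],[-0.0007,0,0.0044,0,2.5,0],[-0.0007,0,0.0044,0,2.5,0],[-0.0007,0,0.0044,0,2.5,0],[-0.0007,0,0.0044,0,2.5,0],[-0.0007,0,0.0044,0,2.5,0],[0,0,0,0,0,0]],
  ],
)

```text
t: 23.0
tcp_pos: [0.7012, 0.0426, 0.0981]
tool_rot: [0.32, 0.915, 0.082, -0.233]
force: [-1.3, 0.6, 2.5]
finger_gap: 0.222
```

Request:
play_rows(
  steps=[
    [[0,0,0,0,0,0],[0,0,0.0005,0,0,0],[0,0,0,0,0,0]],
  ],
)

```text
t: 23.38
tcp_pos: [0.7013, 0.0427, 0.0983]
tool_rot: [0.32, 0.915, 0.081, -0.232]
force: [-0.6, 0.9, 2.4]
finger_gap: 0.23
```

```bash
python3 look.py c16.png 200 360 190 310
```

```text
23.425 [0.7012 0.0427 0.0983] [ 0.3199  0.915   0.0813 -0.232 ] [-0.521   1.2362  2.5809] [0.1655 0.1488 0.0427] 0.2235230138532716
pitch 28.463331514125453 q [-0.186   0.9757  1.0241  0.2251  1.5881 -1.1315]
tip [0.5991 0.124  0.1491] boxx 0.03331787305781477 F in tool [ 0.1006 -0.0003  0.0185]
```

View pics/c16.png

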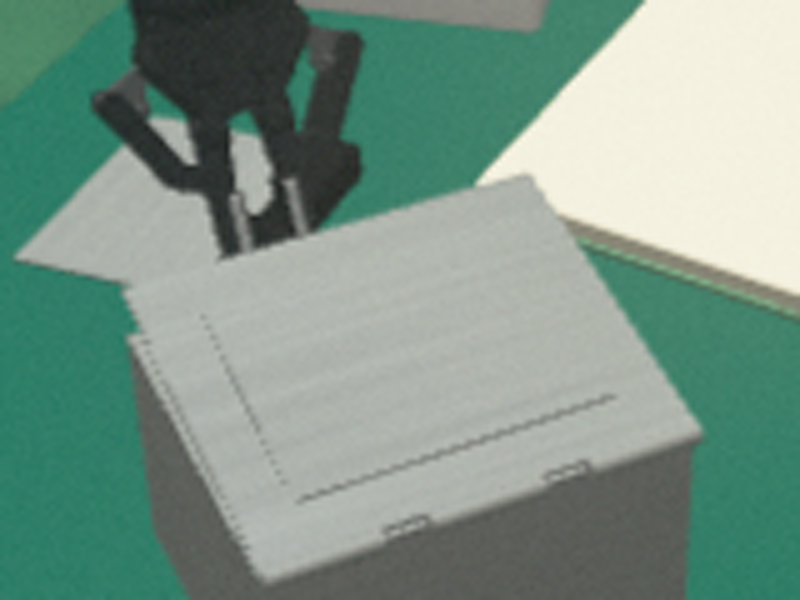

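```bash
cat > swing.py <<'E'
from h import *
import sys
np.set_printoptions(precision=4,suppress=True)
f0,f1,n,thA,thB=[float(x) for x in sys.argv[1:6]];n=int(n)
r=float(sys.argv[6]) if len(sys.argv)>6 else .127
ps=np.radians(141.4);ex=np.array([np.cos(ps),np.sin(ps),0]);H=np.array([.625,.103,.13])+.16*ex;up=np.array([0,0,1.])
pt=np.array([.139,0,.0155])
def pose(f,th):
    tip=H+r*(-np.cos(f)*ex+np.sin(f)*up)+.004*(np.sin(f)*ex+np.cos(f)*up)
    R=pitched(141.4,th);return tip-R.apply(pt),R
s=manip.sense();P=s['tcp_pos'];R=Ro.from_quat(s['tool_rot'])
print('offset now vs model',R.inv().apply(pose(f0,thA)[0]-P), np.degrees((R.inv()*pitched(141.4,thA)).as_rotvec()))
rows=[];Pm,Rm=pose(f0,thA)
for i in range(1,n+1):
    P1,R1=pose(f0+(f1-f0)*i/n,thA+(thB-thA)*i/n)
    rows.append([round(float(v),4) for v in Rm.inv().apply(P1-Pm)]+[round(float(v),1) for v in np.degrees((Rm.inv()*R1).as_rotvec())]);Pm,Rm=P1,R1
print('end',Pm)
for i in range(0,n,10): print(str([rows[i:i+10]]))
E
python3 swing.py 0.15 1.0 20 28.5 10
```

```text
offset now vs model [ 0.0033 -0.0004 -0.0004] [-0.0106  0.0367  0.0542]
end [0.66   0.075  0.2302]
[[[0.0037, 0.0, -0.0064, 0.0, -0.9, 0.0], [0.0039, -0.0, -0.0063, -0.0, -0.9, 0.0], [0.004, -0.0, -0.0062, 0.0, -0.9, -0.0], [0.0041, -0.0, -0.0061, -0.0, -0.9, 0.0], [0.0042, 0.0, -0.006, 0.0, -0.9, 0.0], [0.0043, -0.0, -0.0059, 0.0, -0.9, 0.0], [0.0044, 0.0, -0.0058, -0.0, -0.9, -0.0], [0.0044, 0.0, -0.0057, 0.0, -0.9, 0.0], [0.0045, -0.0, -0.0056, 0.0, -0.9, -0.0], [0.0046, 0.0, -0.0054, 0.0, -0.9, 0.0]]]
[[[0.0047, -0.0, -0.0053, -0.0, -0.9, -0.0], [0.0048, 0.0, -0.0052, 0.0, -0.9, 0.0], [0.0049, -0.0, -0.0051, -0.0, -0.9, -0.0], [0.0049, 0.0, -0.005, -0.0, -0.9, -0.0], [0.005, -0.0, -0.0048, 0.0, -0.9, 0.0], [0.0051, 0.0, -0.0047, 0.0, -0.9, -0.0], [0.0051, -0.0, -0.0046, -0.0, -0.9, 0.0], [0.0052, 0.0, -0.0045, 0.0, -0.9, 0.0], [0.0052, -0.0, -0.0043, -0.0, -0.9, -0.0], [0.0053, -0.0, -0.0042, -0.0, -0.9, 0.0]]]
```

The model matches the pose. Next is the first part of the swing.

Request:
play_rows(
  steps=[
    [[0.0037,0,-0.0064,0,-0.9,0],[0.0039,0,-0.0063,0,-0.9,0],[0.004,0,-0.0062,0,-0.9,0],[0.0041,0,-0.0061,0,-0.9,0],[0.0042,0,-0.006,0,-0.9,0],[0.0043,0,-0.0059,0,-0.9,0],[0.0044,0,-0.0058,0,-0.9,0],[0.0044,0,-0.0057,0,-0.9,0],[0.0045,0,-0.0056,0,-0.9,0],[0.0046,0,-0.0054,0,-0.9,0]],
  ],
)

```text
t: 24.68
tcp_pos: [0.6909, 0.0507, 0.1702]
tool_rot: [0.326, 0.931, 0.056, -0.158]
force: [4.3, -2.5, -3.6]
finger_gap: 0.224
```

```bash
python3 look.py c17.png 190 370 180 315
```

```text
24.725 [0.6908 0.0512 0.1715] [ 0.3251  0.9307  0.0558 -0.158 ] [ 3.9925 -2.8283 -4.096 ] [-0.8916 -1.0489  0.0522] 0.22101371554453236
pitch 19.294378414384408 q [-0.1529  0.8178  1.124   0.1661  1.4953 -1.0888]
tip [0.5836 0.1365 0.2009] boxx 0.053263116602878594 F in tool [ 0.0653 -0.0005  0.0668]
```

View pics/c17.png

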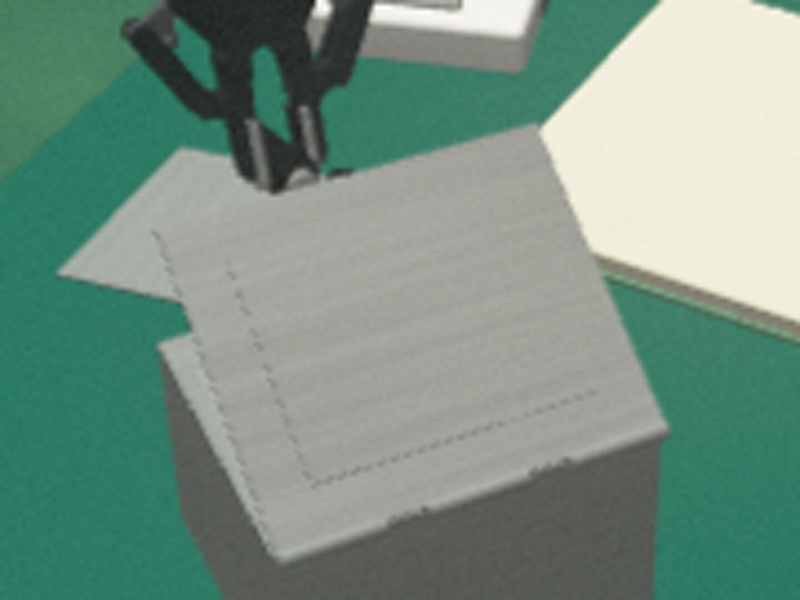

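The lid is rising with the blade, to about 0.5 rad, with forces under 7 N. I'll continue.

Request:
play_rows(
  steps=[
    [[0.0047,0,-0.0053,0,-0.9,0],[0.0048,0,-0.0052,0,-0.9,0],[0.0049,0,-0.0051,0,-0.9,0],[0.0049,0,-0.005,0,-0.9,0],[0.005,0,-0.0048,0,-0.9,0],[0.0051,0,-0.0047,0,-0.9,0],[0.0051,0,-0.0046,0,-0.9,0],[0.0052,0,-0.0045,0,-0.9,0],[0.0052,0,-0.0043,0,-0.9,0],[0.0053,0,-0.0042,0,-0.9,0]],
  ],
)

```text
t: 25.98
tcp_pos: [0.6627, 0.0731, 0.2294]
tool_rot: [0.329, 0.94, 0.03, -0.086]
force: [4.3, -2.7, -2.2]
finger_gap: 0.225
```

```bash
python3 look.py c18.png 190 390 150 300; python3 swing.py 1.0 1.98 20 10 -6
```

```text
26.025 [0.6621 0.0738 0.2303] [ 0.3284  0.9401  0.0303 -0.0856] [ 2.3956 -2.7525 -2.0676] [-0.6524 -0.7698  0.0078] 0.2252610910889415
pitch 10.424605014478301 q [-0.0974  0.6646  1.2501  0.101   1.3807 -1.0227]
tip [0.5527 0.1609 0.2383] boxx 0.09267779644010816 F in tool [ 0.0283 -0.0004  0.1072]
offset now vs model [ 0.0023 -0.0004  0.0006] [ 0.026  -0.4246  0.0876]
end [0.5644 0.1514 0.2749]
[[[0.0061, 0.0, -0.004, -0.0, -0.8, -0.0], [0.0062, -0.0, -0.0038, 0.0, -0.8, 0.0], [0.0062, 0.0, -0.0036, 0.0, -0.8, 0.0], [0.0063, -0.0, -0.0034, 0.0, -0.8, 0.0], [0.0063, -0.0, -0.0032, -0.0, -0.8, 0.0], [0.0064, 0.0, -0.003, 0.0, -0.8, -0.0], [0.0064, 0.0, -0.0027, 0.0, -0.8, -0.0], [0.0064, -0.0, -0.0025, -0.0, -0.8, 0.0], [0.0064, -0.0, -0.0023, 0.0, -0.8, 0.0], [0.0065, -0.0, -0.0021, 0.0, -0.8, 0.0]]]
[[[0.0065, 0.0, -0.0019, 0.0, -0.8, 0.0], [0.0064, -0.0, -0.0017, -0.0, -0.8, 0.0], [0.0064, -0.0, -0.0014, 0.0, -0.8, 0.0], [0.0064, -0.0, -0.0012, -0.0, -0.8, 0.0], [0.0064, -0.0, -0.001, 0.0, -0.8, 0.0], [0.0063, 0.0, -0.0008, 0.0, -0.8, 0.0], [0.0063, 0.0, -0.0006, 0.0, -0.8, -0.0], [0.0063, -0.0, -0.0004, -0.0, -0.8, -0.0], [0.0062, 0.0, -0.0002, 0.0, -0.8, 0.0], [0.0061, -0.0, 0.0001, 0.0, -0.8, 0.0]]]
```

View pics/c18.png

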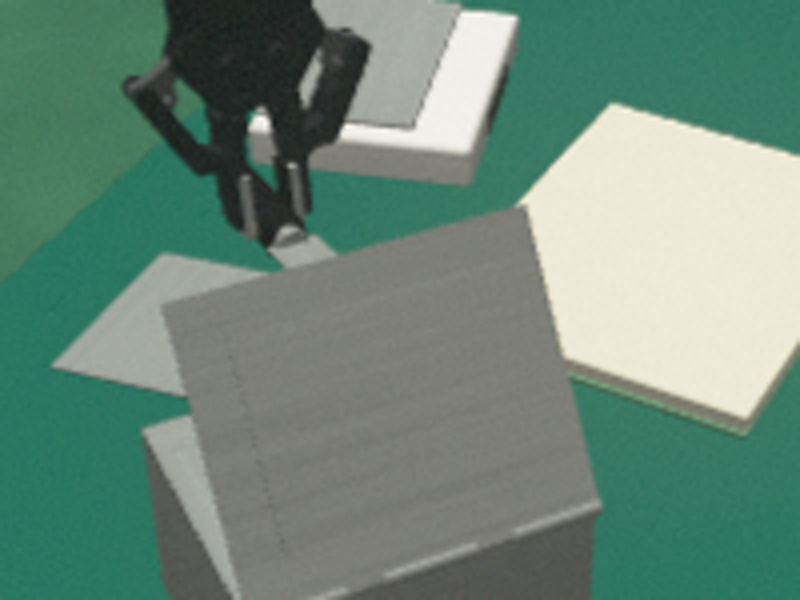

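The lid is at about 1 rad with the blade tip behind it.

Request:
play_rows(
  steps=[
    [[0.0061,0,-0.004,0,-0.8,0],[0.0062,0,-0.0038,0,-0.8,0],[0.0062,0,-0.0036,0,-0.8,0],[0.0063,0,-0.0034,0,-0.8,0],[0.0063,0,-0.0032,0,-0.8,0],[0.0064,0,-0.003,0,-0.8,0],[0.0064,0,-0.0027,0,-0.8,0],[0.0064,0,-0.0025,0,-0.8,0],[0.0064,0,-0.0023,0,-0.8,0],[0.0065,0,-0.0021,0,-0.8,0]],
  ],
)

```text
t: 27.28
tcp_pos: [0.6162, 0.1103, 0.2663]
tool_rot: [0.33, 0.944, 0.007, -0.02]
force: [2.6, -3.0, 0.5]
finger_gap: 0.225
```

```bash
python3 look.py c19.png 190 390 150 300; python3 swing.py 1.49 1.98 10 2 -6|head -1
```

```text
27.325 [0.6153 0.1111 0.2667] [ 0.3297  0.9438  0.0072 -0.0208] [ 1.9936 -2.0532  0.9339] [-0.2076 -0.3085 -0.01  ] 0.22357459929073895
pitch 2.523386062313805 q [-0.0117  0.5283  1.4     0.0284  1.2483 -0.9198]
tip [0.506  0.1981 0.2553] boxx 0.1523030937806467 F in tool [-0.0187 -0.0003  0.136 ]
offset now vs model [ 0.0017 -0.0003 -0.0008] [-0.0116 -0.5234  0.0881]
```

View pics/c19.png

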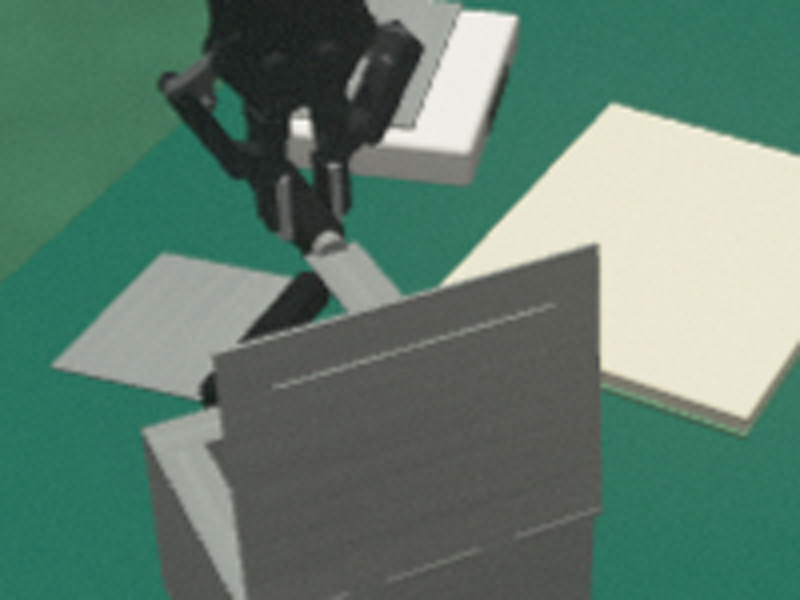

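The lid is about upright. I'll push it back to the stop.

Request:
play_rows(
  steps=[
    [[0.0065,0,-0.0019,0,-0.8,0],[0.0064,0,-0.0017,0,-0.8,0],[0.0064,0,-0.0014,0,-0.8,0],[0.0064,0,-0.0012,0,-0.8,0],[0.0064,0,-0.001,0,-0.8,0],[0.0063,0,-0.0008,0,-0.8,0],[0.0063,0,-0.0006,0,-0.8,0],[0.0063,0,-0.0004,0,-0.8,0],[0.0062,0,-0.0002,0,-0.8,0],[0,0,0,0,0,0]],
  ],
)

```text
t: 28.58
tcp_pos: [0.571, 0.1463, 0.2744]
tool_rot: [0.33, 0.943, -0.013, 0.038]
force: [0.6, -0.3, 0.1]
finger_gap: 0.219
```

```bash
python3 look.py c20.png 190 390 150 300
```

```text
28.625 [0.5711 0.1461 0.2743] [ 0.3297  0.9432 -0.0135  0.0376] [ 0.0948  0.2563 -0.066 ] [ 0.0478  0.0434 -0.0007] 0.2247550677076489
pitch -4.582019180418897 q [ 0.087   0.4427  1.5368 -0.0622  1.1053 -0.7848]
tip [0.4638 0.2315 0.2458] boxx 0.20621590034229528 F in tool [-0.0573  0.      0.1494]
```

View pics/c20.png

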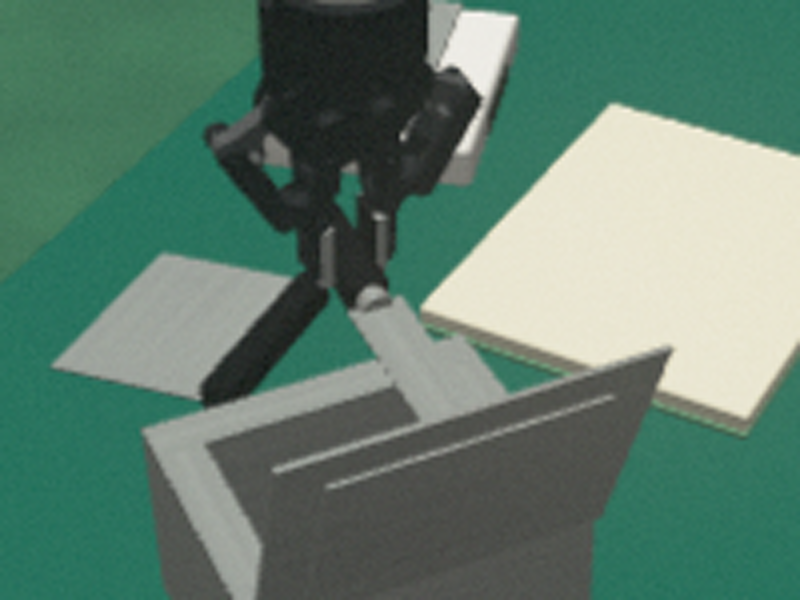

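The lid leans back beyond upright. I'll press gently to feel the stop.

Request:
play_rows(
  steps=[
    [[0.004,0,0,0,0,0],[0.003,0,0,0,0,0],[0.002,0,0,0,0,0],[0,0,0,0,0,0],[0,0,0,0,0,0]],
  ],
)

```text
t: 29.25
tcp_pos: [0.5707, 0.1475, 0.2761]
tool_rot: [0.329, 0.943, -0.015, 0.046]
force: [9.5, -10.6, 0.9]
finger_gap: 0.23
```

Request:
play_rows(
  steps=[
    [[0.003,0,0,0,0,0],[0.002,0,0,0,0,0],[0,0,0,0,0,0],[0,0,0,0,0,0]],
  ],
)

```text
t: 29.75
tcp_pos: [0.5706, 0.1484, 0.2774]
tool_rot: [0.329, 0.943, -0.015, 0.051]
force: [15.4, -15.9, 1.9]
finger_gap: 0.226
```

The stop is firm: 22 N with no further motion. I'll retract, level the tool and carry the knife back.

```bash
python3 - <<'E'
from h import *
ex=np.array([np.cos(np.radians(141.4)),np.sin(np.radians(141.4)),0])
A=np.array([.571,.146,.30])-.09*ex
print('A',A);plan(A,down(141.4),5)
B=np.array([.513,-.271,.20]);print('B');plan(B,down(83.4),10,A,down(141.4))
E
```

```text
A [0.64133684 0.08985084 0.3       ]
[ [-0.0187, -0.0004, -0.0025, 0.06, 1.22, 0.04],[-0.0187, -0.0004, -0.0029, 0.06, 1.22, 0.04],[-0.0186, -0.0003, -0.0033, 0.06, 1.22, 0.04],[-0.0185, -0.0003, -0.0037, 0.06, 1.22, 0.04],[-0.0185, -0.0003, -0.0041, 0.06, 1.22, 0.04] ]
B
[ [-0.0125, -0.0362, 0.01, 0.0, 0.0, 5.8],[-0.0161, -0.0348, 0.01, 0.0, 0.0, 5.8],[-0.0195, -0.033, 0.01, 0.0, 0.0, 5.8],[-0.0227, -0.0308, 0.01, 0.0, 0.0, 5.8],[-0.0257, -0.0284, 0.01, 0.0, 0.0, 5.8],[-0.0285, -0.0256, 0.01, 0.0, 0.0, 5.8],[-0.0309, -0.0226, 0.01, 0.0, 0.0, 5.8],[-0.033, -0.0194, 0.01, 0.0, 0.0, 5.8],[-0.0348, -0.0159, 0.01, 0.0, 0.0, 5.8],[-0.0363, -0.0123, 0.01, 0.0, 0.0, 5.8] ]
```

Request:
play_rows(
  steps=[
    [[-0.014,0,0,0,0,0],[-0.0187,0,-0.0025,0,1.2,0],[-0.0187,0,-0.0029,0,1.2,0],[-0.0186,0,-0.0033,0,1.2,0],[-0.0185,0,-0.0037,0,1,0],[-0.0185,0,-0.0041,0,0,0],[0,0,0,0,0,0]],
  ],
)

```text
t: 30.62
tcp_pos: [0.6442, 0.0875, 0.2939]
tool_rot: [0.331, 0.944, -0.0, -0.0]
force: [-0.2, 0.5, -1.7]
finger_gap: 0.225
```

Request:
play_rows(
  steps=[
    [[-0.0125,-0.0362,0.01,0,0,5.8],[-0.0161,-0.0348,0.01,0,0,5.8],[-0.0195,-0.033,0.01,0,0,5.8],[-0.0227,-0.0308,0.01,0,0,5.8],[-0.0257,-0.0284,0.01,0,0,5.8],[-0.0285,-0.0256,0.01,0,0,5.8],[-0.0309,-0.0226,0.01,0,0,5.8],[-0.033,-0.0194,0.01,0,0,5.8],[-0.0348,-0.0159,0.01,0,0,5.8],[-0.0363,-0.0123,0.01,0,0,5.8]],
  ],
)

```text
t: 31.88
tcp_pos: [0.515, -0.2722, 0.1943]
tool_rot: [0.747, 0.664, 0.0, -0.001]
force: [0.4, -0.4, -0.2]
finger_gap: 0.227
```

Request:
play_rows(
  steps=[
    [[0,0,0,0,0,0],[0,0,0,0,0,0],[0,0,0,0,0,0]],
  ],
)

```text
t: 32.25
tcp_pos: [0.5165, -0.2715, 0.1953]
tool_rot: [0.746, 0.666, 0.0, 0.0]
force: [-0.6, -0.0, 0.4]
finger_gap: 0.225
```

```bash
python3 look.py c21.png 180 460 130 340; python3 - <<'E'
from h import *
w=snap('wrist','w5.png')
plan([.5135,-.2715,.07],down(83.4),5);plan([.5135,-.2715,.051],down(83.4),4,[.5135,-.2715,.07],down(83.4))
E
```

```text
32.3 [ 0.5166 -0.2717  0.1954] [0.7457 0.6662 0.0003 0.0007] [-0.0626  0.8561 -0.2334] [ 0.0138  0.0701 -0.0538] 0.22343893092048486
pitch -0.02866075441710929 q [-0.6756  0.5479  1.599   0.0004  0.9932 -0.5634]
tip [ 0.5322 -0.1336  0.1778] boxx -0.07510558932477951 F in tool [0.3845 0.0656 0.0653]
[ [0.0, -0.0007, 0.0251, 0.02, 0.01, 0.03],[0.0, -0.0007, 0.0251, 0.02, 0.01, 0.03],[0.0, -0.0007, 0.0251, 0.02, 0.01, 0.03],[0.0, -0.0006, 0.0251, 0.02, 0.01, 0.03],[0.0, -0.0006, 0.0251, 0.02, 0.01, 0.03] ]
[ [0.0, 0.0, 0.0048, 0.0, 0.0, 0.0],[0.0, 0.0, 0.0048, 0.0, 0.0, 0.0],[0.0, 0.0, 0.0048, 0.0, 0.0, 0.0],[0.0, 0.0, 0.0048, 0.0, 0.0, 0.0] ]
```

View pics/c21.png

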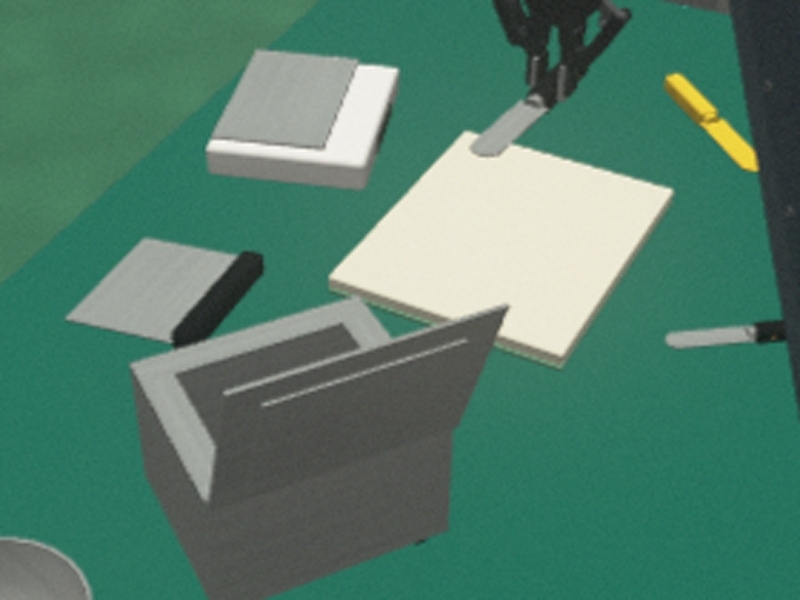

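View pics/w5.png

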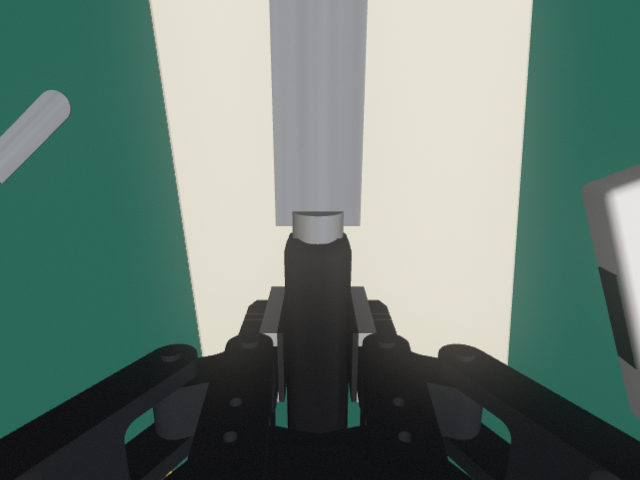

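The lid stands open at its stop and the grip is unchanged (bolster at (318,213)). I'll lower the knife to the board.

Request:
play_rows(
  steps=[
    [[0,-0.0007,0.025,0,0,0],[0,-0.0007,0.025,0,0,0],[0,-0.0007,0.025,0,0,0],[0,0,0.025,0,0,0],[0,0,0.025,0,0,0],[0,0,0.008,0,0,0],[0,0,0.006,0,0,0],[0,0,0.004,0,0,0],[0,0,0,0,0,0],[0,0,0,0,0,0]],
  ],
)

```text
t: 33.6
tcp_pos: [0.5147, -0.2733, 0.0527]
tool_rot: [0.746, 0.666, 0.0, 0.001]
force: [-0.4, -0.2, -0.4]
finger_gap: 0.227
```

```bash
python3 look.py c22.png 300 420 160 250
```

```text
33.65 [ 0.5147 -0.2733  0.0527] [0.7464 0.6655 0.0002 0.0014] [ 1.1889  0.4235 -0.8081] [-0.0377  0.0106 -0.0253] 0.2208658798032176
pitch -0.08456384000607303 q [-0.6798  0.7658  1.6794  0.      0.6936 -0.5653]
tip [ 0.5306 -0.1352  0.035 ] boxx -0.07483983995336656 F in tool [ 0.3863  0.0668 -0.0777]
```

View pics/c22.png

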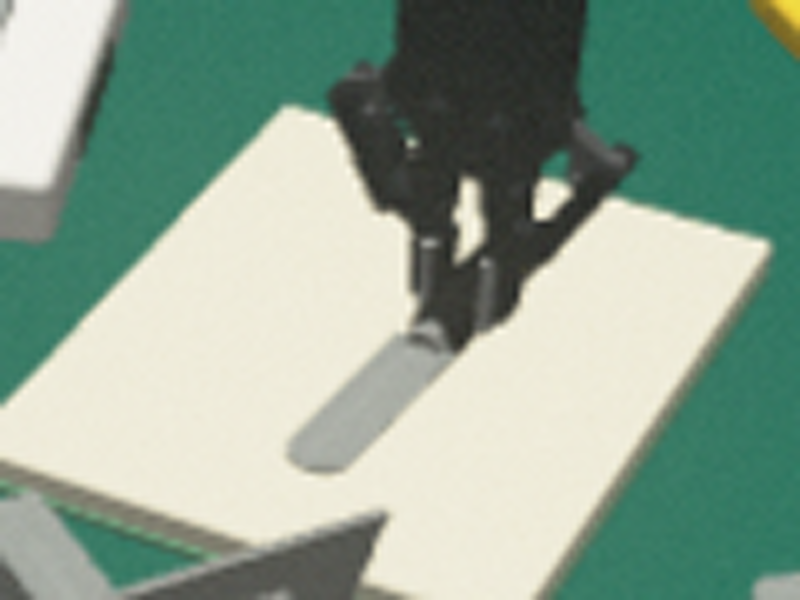

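No contact yet, so lower by 1 mm steps.

Request:
play_rows(
  steps=[
    [[0,0,0.001,0,0,0],[0,0,0.001,0,0,0],[0,0,0,0,0,0],[0,0,0,0,0,0]],
  ],
)

```text
t: 34.15
tcp_pos: [0.5144, -0.273, 0.0501]
tool_rot: [0.746, 0.666, 0.0, 0.001]
force: [0.2, 0.5, -1.0]
finger_gap: 0.226
```

Request:
play_rows(
  steps=[
    [[0,0,0.001,0,0,0],[0,0,0,0,0,0],[0,0,0,0,0,0]],
  ],
)

```text
t: 34.52
tcp_pos: [0.5144, -0.273, 0.0499]
tool_rot: [0.746, 0.666, 0.0, 0.001]
force: [-1.1, 0.2, 5.0]
finger_gap: 0.224
```

Request:
play_rows(
  steps=[
    [[0,0,0,0,0,0],[0,0,0,0,0,0],[0,0,0,0,0,0],[0,0,0,0,0,0],[0,0,0,0,0,0],[0,0,0,0,0,0]],
  ],
  fingers=0.6,
)

```text
t: 35.28
tcp_pos: [0.5144, -0.273, 0.0491]
tool_rot: [0.746, 0.666, 0.0, 0.001]
force: [0.2, -0.0, 0.9]
finger_gap: 0.599
```

Request:
play_rows(
  steps=[
    [[0,0,-0.01,0,0,0],[0,0,-0.02,0,0,0],[0,0,-0.05,0,0,0],[0,0,-0.06,0,0,0],[0,0,-0.06,0,0,0],[0,0,0,0,0,0],[0,0,0,0,0,0],[0,0,0,0,0,0]],
  ],
)

```text
t: 36.28
tcp_pos: [0.5131, -0.272, 0.2474]
tool_rot: [0.746, 0.666, -0.0, -0.001]
force: [-0.1, 0.1, -0.7]
finger_gap: 0.604
```

```bash
python3 look.py c23.png 120 480 140 410; python3 - <<'E'
from h import *
np.set_printoptions(precision=4,suppress=True)
w=snap('wrist','w6.png');a=snap('scene','s6.png');b=snap('side')
for l in ['knife_grip','bolster']:
  print(l,[(np.round(d['point'],1).tolist(),round(d['score'],2)) for d in manip.pinpoint(l,w)][:3])
for l in ['bowl','cutter','spray']:
  print(l,[(np.round(d['point'],1).tolist(),round(d['score'],2)) for d in manip.pinpoint(l,a)][:3])
# lid corner predictions at 1.92
ex=np.array([np.cos(np.radians(141.4)),np.sin(np.radians(141.4)),0]);ey=np.array([-ex[1],ex[0],0]);F=np.array([.625,.103,0])
for ph in (1.7,1.8,1.92):
    C=F+(.16-.16*np.cos(ph)+.0055*np.sin(ph))*ex+[0,0,.13+.16*np.sin(ph)+.0055*np.cos(ph)]
    print(ph,[np.round(proj(p,C+k*ey),1) for p in (a,b) for k in (-.095,.095)])
E
```

```text
36.325 [ 0.5132 -0.2721  0.2473] [ 0.7464  0.6655 -0.0002 -0.0011] [-0.4184 -0.4837 -0.6774] [ 0.0184 -0.0689 -0.0252] 0.6013131113492974
pitch 0.07034399956111186 q [-0.6798  0.4794  1.5541 -0.      1.1105 -0.5654]
tip [ 0.529 -0.134  0.23 ] boxx -0.07287915081407693 F in tool [0.3853 0.0685 0.1176]
knife_grip [([14.4, 194.6], 0.96), ([321.2, 226.1], 0.78)]
bolster [([41.7, 166.6], 0.73), ([321.6, 165.6], 0.69)]
bowl [([445.6, 225.8], 0.93)]
cutter [([358.2, 308.2], 0.59)]
spray [([426.0, 158.5], 0.87)]
1.7 [array([410.7, 150.6]), array([343.8, 147.2]), array([250.9, 251. ]), array([349.2, 221.6])]
1.8 [array([410.4, 147.1]), array([344. , 143.7]), array([254.3, 258. ]), array([353.4, 227.8])]
1.92 [array([410. , 143.5]), array([344.1, 140.2]), array([258.5, 267.4]), array([358.2, 236.1])]
```

View pics/c23.png

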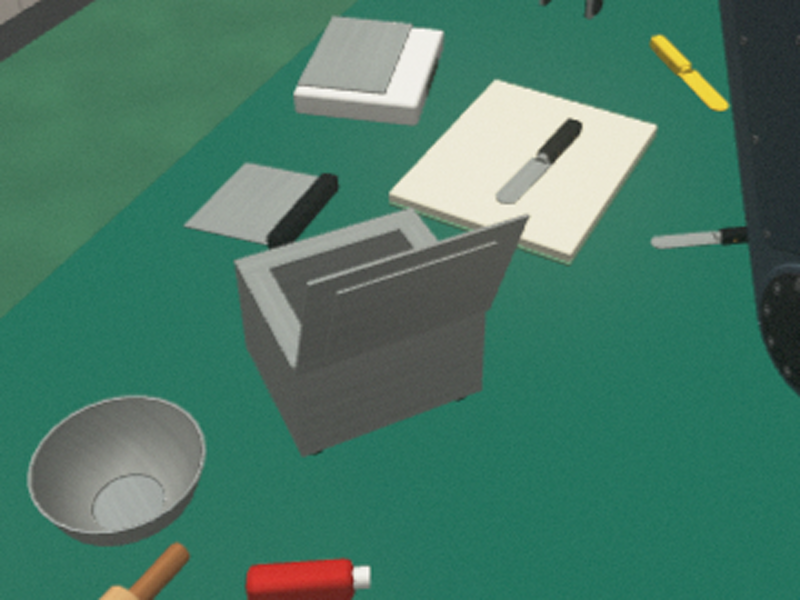

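View pics/s6.png

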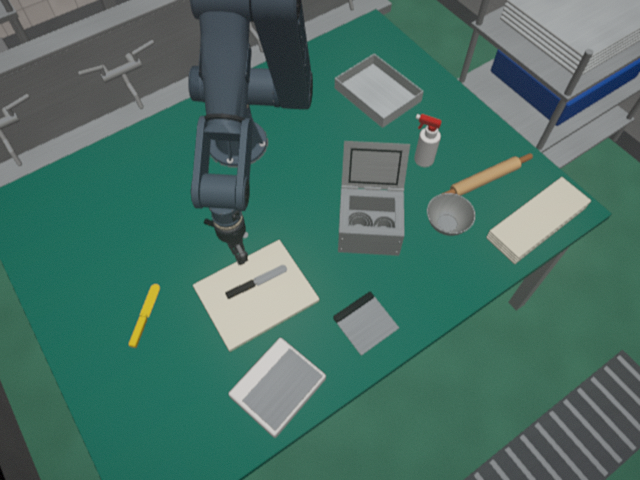

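View pics/w6.png

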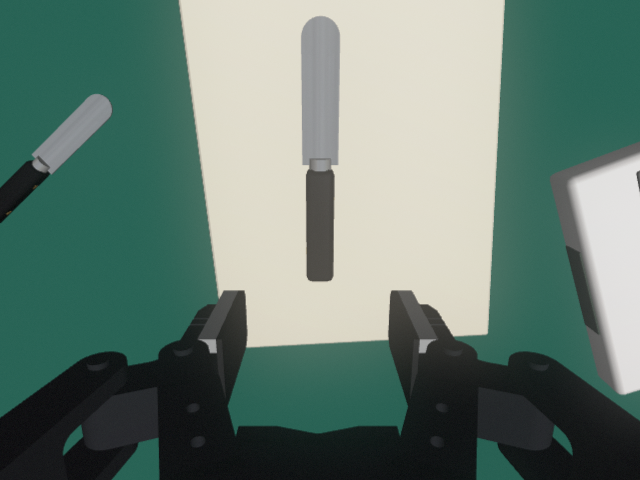

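The lid corner in the side view is at (357,237); the model gives (358,236) for 1.92 rad. The knife lies flat on the board at (257,281) in the scene view, and the bowl, spray bottle and cutter stand where they were.

```bash
python3 -c "
from station import manip
print(manip.sign_off())"
```

```text
the job is handed in; nothing more can be done
None
```

The lid stands open at its stop, the palette knife lies flat on the cutting board again, and the job is handed in at about 37 s. No verdict was reported.

**What I did**
- I picked up the larger black knife and touched its tip on the lid to find the blade's true height. It is bent up by about 2°.
- I slid the tip into the front seam as far as the seal and levered on the rim. That lifted the lid to about 0.07 rad.
- I then pushed the blade past the seal and levered again to about 0.15 rad. The force reading showed the rim pushing up on the blade.
- I swung the lid over with the blade tip until it met a hard stop, holding firm at about 22 N, and put the knife back where it had been.

**Last checks**
- **Lid:** its corner in the side view matched the position predicted for 1.92 rad to within about 1 pixel.
- **Knife:** it touched down at the same tool height as when I picked it up, and lies inside the board's edges.
- **Bowl, spray bottle and cutter:** they look unmoved in the pictures. The networks' points shifted by 2 to 5 pixels between shots, which I took as their own scatter.
- **Gripper:** it is open and about 0.2 m clear of the board.

**Uncertain**
- During the first levering the force reading jumped to about 7 N upward while the knife's butt was close to the cutter. I could not tell whether it touched the cutter or the rim was taking the load, so I backed off at once. The cutter showed no movement.
- My camera fit put the box's rim about 5 mm too low, so I worked from the height found by touch.

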